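# Free a stamp block from its spring-bar stand

## Robot

A 7-joint arm with a two-finger parallel gripper is mounted at the origin on the work surface. World frame = base frame: x ahead of the robot, y to its left, z up, the work surface at z = 0. Lengths are in m, angles in rad, forces in N, time in s.
With the tool pointing down it reaches from about 0.4 to 0.875 m from the base axis. Payload 19.3 kg.
Tool frame: the origin (TCP) lies at the very end of the fingers, on their centre line; the grasp point (between the pads) lies 19 mm behind it; z points along the fingers, y is the direction in which the jaws open and shut (so a half turn about z gives the same grasp; the last joint's range is limited). The gripper opens to 85 mm and grips with 20 to 120 N. Pads are 22 mm wide; open, the fingers measure 114 mm over their backs; the gripper's body (76 mm by 85 mm) begins 54 mm behind the grasp point. The pads swing forward as they close: fully open they stand 13 mm farther back than shut.
Start: joints at [-1.243, 0.521, -0.036, 1.599, 0.021, 1.021, -0.113], TCP at [0.242, 0.576, 0.197] pointing down, gripper open.
Joint ranges: [-2.91, 2.91], [-0.3, 2.13], [-1.5, 1.42], [0.17, 2.43], [-1.26, 4.41], [0.16, 1.93], [-2.52, 2.52]. Speed limits (rad/s): [1.89, 1.89, 2.39, 2.39, 3.01, 3.01, 3.01].

## Interface

Orientations are given as [roll, pitch, yaw] about the fixed x, y, z axes, in that order (R = Rz(yaw) Ry(pitch) Rx(roll)).
In Python, from workcell import telemetry, imaging, ticket gives the robot as it stands.
- The arm moves only by the tool carry_out, never from a script. Its argument "series" is a list of rows, each a list of 7 numbers: the shift along the tool's x, y, z in m, then the turn, a rotation vector about the tool's x, y, z in rad, then the closure in counts, from 0 (fully open) to 255 (shut). In form: [[tx, ty, tz, ax, ay, az, jaw], ...]. A call has 1 to 10 rows; each row is the pose to reach, as a shift and turn from the pose commanded when the call began, along the tool's axes at that moment; what a row does not reach only later rows make up. A row lasts 1/8 s, in which the tool goes at most 62.5 mm and 10.7 degrees, less where a joint would pass 70% of its speed; a pose out of reach is approached as far as the arm can. A call with a gripper value outside its range is refused whole. The fingers move at their own pace and stop on an object; "force" is the grip in N (left out, the last holds). Time passes only in rows, so rows that repeat a pose let the fingers close. It gives the time, the measured TCP pose, the force and the opening at its end, in the units of the state.
- telemetry.observe(): the state, without advancing time (a new reading comes with each control period).
- imaging.grab_frame(name): name is "scene" or "top"; returns (picture, depth): 420x560x3 uint8, blue, green, red; 420x560 float32, m along the optical axis (not along the pixel's ray), 0 where there is no reading.
- imaging.camera_info(name): a dict with "mtx" (3x3 intrinsics, pixels), "extrinsics" (4x4, takes a point from camera to world coordinates). Camera axes: x right, y down, z forward; pixel columns grow to the right and rows downward; lengths in m; the calibration is good to about 2 mm. A picture is of the moment at which its call begins. camera_info takes no time and is no camera call.
- ticket.job_done(): hands the job in, once; it reports no verdict.
The state is a dict: "clock": time; "qpos": joint angles; "qd": joint speeds; "joint_efforts": joint torques, N m; "position": TCP position; "tool_rot": TCP orientation; "force": force on the tool from outside, world axes, zero at the start; "moment": the same for the moment, N m; "grip_width": finger opening in m.
Only numpy, scipy, OpenCV 4.12 (cv2) and the standard library are available. Lean on these libraries where they do the work, as an engineer would, in place of code of your own. Each camera call takes 0.05 s, during which the arm holds its last target.

## Task

The plaster stamp block on the bench stand is locked down by a spring bar through the eye at its end: take the forked tool from its rack, straddle the bar with it between the upright lug and the collar, and gently press the collar along the bar until the block pops up, without forcing the bar hard against its stop or pushing on the stand with the fingers. Then hang the tool back upright in the rack's slot, and set the block down gently, flat and relief side up, in the middle of the wooden board. Leave the other pottery where it stands.

Things in the scene. Friction and masses are not known exactly. Their poses are not given: they have to be found in the camera images.
- stand: Grey steel bench stand, fixed; base plate 100 (x) x 190 (y) x 10 mm high, origin at its underside's centre. Along its y: block seat y -83 to -7 mm (rails around it to z 15), upright lug plate y 12 to 18 (28 wide, top z 38), spring housing y 66 to 92 (34 wide, top z 40). A round spring bar, 7 mm thick, runs along y at x 0, z 25, from inside the block's eye through the lug into the housing.
- fork_place (a point): Point on the bar's axis in the clear space between lug and collar, at stand x 0, y 25, z 25 mm; axes as the stand's. Bring the fork down here, prongs either side of the bar, tips about 7 mm below its axis, then push towards +y. More than 14 N from the tool on stand or bar is too much.
- collar_usual (a point): Point fixed on the stand (it does not follow the collar) at y 39, z 25 mm: about where the lug-side face of the collar, a disc 22 mm across and 5 thick on the bar, rests; the true place differs up to 8 mm either way between starts. Pushed to +y, the bar tip leaves the eye after about 8 mm (3 N at first, 6 to 9 N at release); solid stop at 10 mm. Let go, it springs back.
- block_center (a point): Centre (half-way up) of the off-white plaster stamp block, 44 (x) x 76 (y) x 34 (z) mm, 0.22 to 0.35 kg; z out of the relief side, y towards its eye. Locked, it lies level on the base plate. Freed, a spring plunger lifts its eye end: it leans about 13 degrees about x, centre about 8 mm higher, and stays so with the bar back below the eye. Grip it across x, square to its own axes, and lift out.
- block_eye (a point): Centre of the steel eye on the +y end of the block, 43 mm from the block's centre along y and 2 mm below it; 20 mm wide, 20 high, 10 long, with a 10 mm square opening. It has 1 or 2 mm of play on the bar and rises about 17 mm when freed.
- tool_grip (a point): Centre of the forked tool's wooden handle, 24 (x) x 14 (y) x 47 (z) mm, z up, 80 g. Below it a flange 36 (x) x 26 (y) mm, 23.5 to 28.5 mm under this point, then a flat steel blade 22 (x) x 5 (y) mm with two prongs, 11 mm gap between them in x; prong tips 64.5 mm and gap bottom 48.5 mm under this point. Grip across the 14 mm (y), firmly: about 45 N.
- rack_slot (a point): Centre of the slot in the top of the dark wooden tool rack, 70 mm above the bench; slot 28 (x) x 14 (y) mm, rack top 110 (x) x 60 (y) mm, z up, fixed. The tool's blade hangs through the slot with its flange on the top: the handle's centre is then 28.5 mm above this point.
- board_top (a point): Centre of the top face of the square wooden ware board, 180 x 180 mm, 18 mm above the bench, fixed; z up.
- pot: Grey clay pot with a brim, 88 mm in diameter, 70 mm high, origin at the centre of its underside; a bystander.
- dish: Small white bowl, 86 mm in diameter, 45 mm high, origin at the centre of its underside; a bystander.
- knoblid: Grey clay lid with a knob, 84 mm in diameter, 36 mm high, origin at the centre of its underside; a bystander.
There are look-alikes about, which are no part of the job. Of the things that look like the part that bears tool_grip, the middle-sized one is meant.

How it is judged:
On the way, in this order (a step that is already met when the one before it is completed fails the run):
1. the block's eye end has popped up off the bar while the forked tool presses on the bar and the fingers do not touch the block (z of block_eye in the frame of stand above 0.037 m and contact force between tool and stand above 0.5 N and contact force between the fingers and block below 0.1 N), for 0.05 s.
2. the block lies flat, relief up, on the board (x of block_center in the frame of board_top between -0.04 and 0.04 m and y of block_center in the frame of board_top between -0.04 and 0.04 m and z of block_center in the frame of board_top between 0.013 and 0.021 m and angle between block_center's own z axis and vertical below 0.1 rad), for 0.2 s.
At the end, for the whole second after the job is handed in: Block flat (0.1 rad), relief up, at rest on the board, centre within 40 mm of the board's centre along each board axis; forked tool hanging upright (0.12 rad) at rest in the rack slot, flange on the rack top, handle centre within 8 mm of the slot centre along each axis (all of step 2 and x of tool_grip in the frame of rack_slot between -0.008 and 0.008 m and y of tool_grip in the frame of rack_slot between -0.008 and 0.008 m and z of tool_grip in the frame of rack_slot between 0.0235 and 0.0335 m and angle between tool_grip's own z axis and vertical below 0.12 rad and linear speed of each of block, tool below 0.02 m/s); the robot touches nothing.
It fails at once if the forked tool presses on the stand or its bar with more than 14 N (contact force between tool and stand above 14 N).
It fails at once if the fingers push on the stand or its bar (more than 5 N) (contact force between the fingers and stand above 5 N).
It fails at once if the block is dropped or pressed hard on the board (more than 50 N) (contact force between block and board above 50 N).
It fails at once if a bystander pot, bowl or lid is moved by more than 20 mm (distance of any of pot, dish, knoblid from where it was at the start of the episode above 0.02 m).
It also fails if it takes over 69 s, if anything falls off the work surface, if the arm or the gripper's body presses on something with over 40 N, if the wrist force passes 120 N, or if a joint passes its speed limit or range.

## Working session

There is one attempt and no reset: what is moved stays moved. The work goes in short steps, Python scripts to look and compute and a tool call to move; the robot and the scene stay as the last step left them, time stands still between calls to the robot, and variables do not carry over. Pictures are saved under pics/ and viewed, and the job is handed in when it is done.

Besides the shell and the picture viewer there is one more tool, called after "Request:" by a JSON object that holds its "api" and its "payload". carry_out: Moves the arm, as the interface text tells. Its arguments: {"type":"object","properties":{"series":{"type":"array"},"force":{"type":"number"}},"required":["series"]}

```bash
ls; mkdir -p pics; python3 - <<'E'
from workcell import telemetry, imaging
import cv2,numpy as np
s=telemetry.observe();print(s)
for n in("scene","top"):
    p,d=imaging.grab_frame(n);cv2.imwrite(f"pics/{n}0.png",p);np.save(f"{n}0.npy",d)
    i=imaging.camera_info(n);print(n,i)
E
```

```text
pics
{'clock': 0.0, 'qpos': array([-1.24319852,  0.52200797, -0.03634779,  1.59998012,  0.02122688,
        1.02112849, -0.11279704]), 'qd': array([-5.53642283e-04, -7.88176303e-04, -8.14110903e-05,  8.51164552e-04,
       -3.05241117e-04, -5.43397803e-04,  1.45591567e-03]), 'joint_efforts': array([ 3.12675766e-04, -9.27100682e+01,  1.97969645e+00, -3.69936490e+01,
        1.78399240e-02,  8.18023720e-03, -5.81982044e-05]), 'position': array([0.24200688, 0.57584059, 0.19683929]), 'tool_rot': array([-3.14045855e+00,  9.45770599e-05,  2.74381912e+00]), 'force': array([-0.09288323, -0.10869833,  0.83510559]), 'moment': array([-0.0571187 , -0.03028318, -0.01161248]), 'grip_width': 0.08495390368150063}
scene {'mtx': array([[462.98671711,   0.        , 277.88220071],
       [  0.        , 462.98671711, 215.37918251],
       [  0.        ,   0.        ,   1.        ]]), 'extrinsics': array([[ 0.87108676,  0.28672099, -0.3987467 ,  0.96764682],
       [ 0.49050766, -0.46706441,  0.73569903, -0.76443187],
       [ 0.02469996, -0.836446  , -0.54749247,  0.64106954],
       [ 0.        ,  0.        ,  0.        ,  1.        ]])}
top {'mtx': array([[432.19110039,   0.        , 278.93843517],
       [  0.        , 432.19110039, 220.29210478],
       [  0.        ,   0.        ,   1.        ]]), 'extrinsics': array([[ 0.02342588, -0.99308961,  0.11499676,  0.4361868 ],
       [-0.99972074, -0.02291263,  0.00578314, -0.03265998],
       [-0.0031083 , -0.11510012, -0.99334903,  1.09933152],
       [ 0.        ,  0.        ,  0.        ,  1.        ]])}
```

View pics/scene0.png

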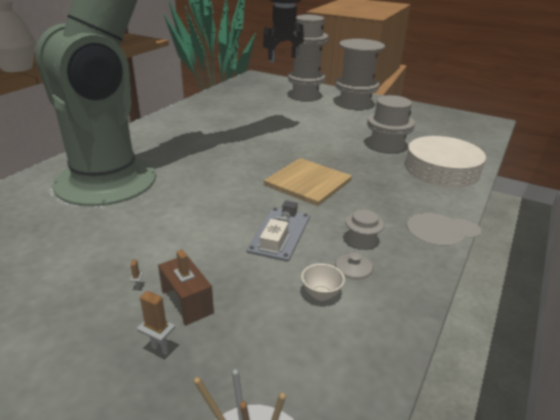

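View pics/top0.png

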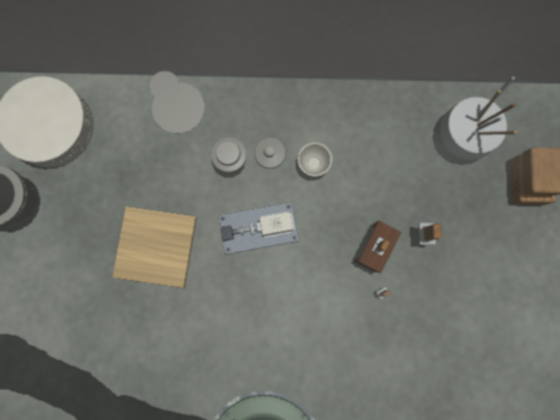

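Tool candidates: a small one standing (scene 135,270 / top 382,293), one in the rack (scene 183,263 / top 380,246), and a large one standing (scene 152,312 / top 430,233). By size, the one in the rack looks like the middle one. I'll check it in close crops.

```bash
python3 - <<'E'
import cv2,numpy as np
t=cv2.imread("pics/top0.png");s=cv2.imread("pics/scene0.png")
a=cv2.resize(t[200:310,340:450],(600,600),interpolation=cv2.INTER_CUBIC)
cv2.imwrite("pics/c1.png",a)
cv2.imwrite("pics/c2.png",cv2.resize(t[195:260,210:310],(800,520),interpolation=cv2.INTER_CUBIC))
cv2.imwrite("pics/c3.png",cv2.resize(s[245:365,110:230],(600,600),interpolation=cv2.INTER_CUBIC))
cv2.imwrite("pics/c4.png",cv2.resize(s[190:265,235:335],(800,600),interpolation=cv2.INTER_CUBIC))
E
cat > h.py <<'E'
import numpy as np,cv2
from workcell import imaging,telemetry
def cam(n):
    i=imaging.camera_info(n);return i["mtx"],i["extrinsics"]
def ray(n,u,v,z):
    K,E=cam(n);r=E[:3,:3]@np.linalg.inv(K)@np.array([u,v,1.]);o=E[:3,3]
    return o+r*(z-o[2])/r[2]
def pix(n,p):
    K,E=cam(n);q=np.linalg.inv(E)@np.r_[p,1.];q=K@q[:3];return q[:2]/q[2]
def cloud(n,d):
    K,E=cam(n);v,u=np.mgrid[0:420,0:560];P=np.stack([(u-K[0,2])/K[0,0]*d,(v-K[1,2])/K[1,1]*d,d],-1)
    W=P@E[:3,:3].T+E[:3,3];W[d==0]=np.nan;return W
E
```

```text
(no output)
```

View pics/c1.png

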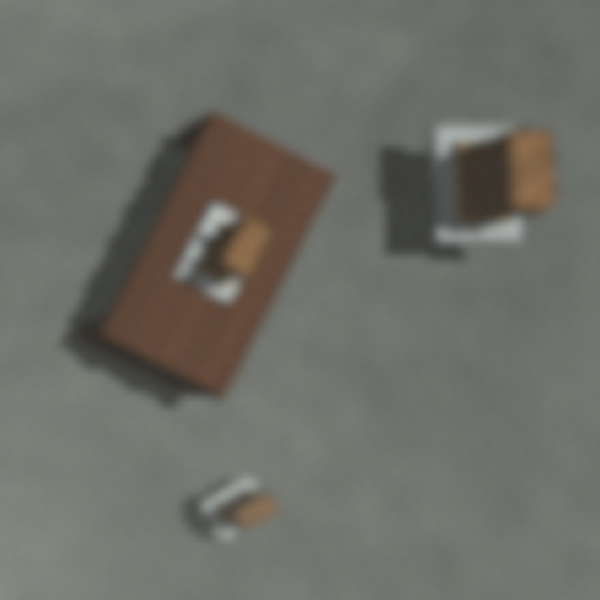

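View pics/c2.png

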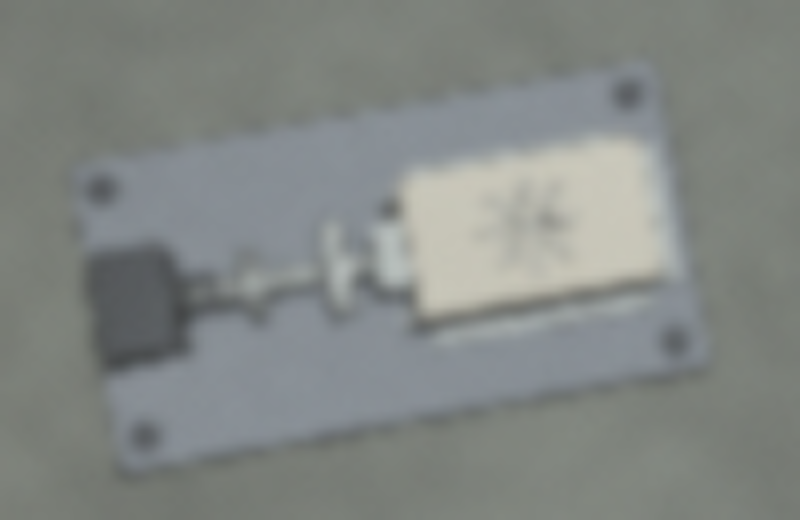

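View pics/c3.png

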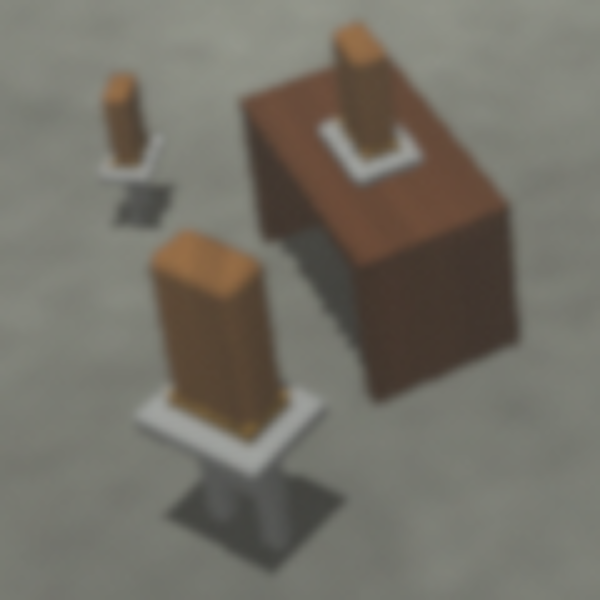

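View pics/c4.png

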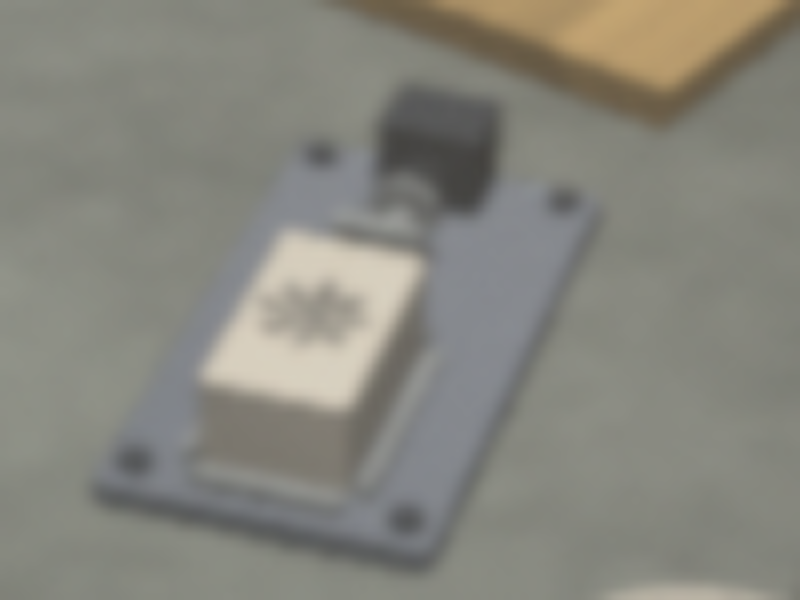

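The rack tool (handle top at c1 ≈ 250,245, i.e. top pixel 385,244) is the middle-sized one: the large one is at c3 210,330 and the small one at 123,120. In c2 the stand corners are at (75,160), (655,65), (705,370) and (120,475). The collar is the small disc near (250,285), the lug is at (335,265), and the eye is at (390,255).

```bash
cat >> h.py <<'E'
def up(n,pts,sc,off,z):
    return np.array([ray(n,(U+.5)/sc-.5+off[0],(V+.5)/sc-.5+off[1],z) for U,V in pts])
E
python3 - <<'E'
from h import *
def rect(P,name):
    c=P.mean(0);e=[np.linalg.norm((P[(i+1)%4]-P[i])[:2]) for i in range(4)]
    ang=[np.degrees(np.arctan2(*(P[(i+1)%4]-P[i])[1::-1])) for i in range(4)]
    print(name,c.round(4),np.round(e,4),np.round(ang,1));return c
S=rect(up("top",[(75,160),(655,65),(705,370),(120,475)],8,(210,195),.010),"stand")
R=rect(up("top",[(213,110),(335,177),(222,395),(100,335)],600/110,(340,200),.070),"rack")
B=rect(up("top",[(125,207),(196,214),(184,287),(113,279)],1,(0,0),.018),"board")
rect(up("top",[(405,175),(640,138),(662,280),(418,318)],8,(210,195),.044),"block top")
rect(up("top",[(237,220),(270,227),(255,278),(222,268)],600/110,(340,200),.070+.0285+.0235),"handle top")
rect(up("top",[(212,200),(270,227),(240,305),(175,278)],600/110,(340,200),.075),"flange")
D=np.load("top0.npy");W=cloud("top",D)
for u,v in [(370,255),(385,244),(150,250),(278,223),(300,245),(227,233),(241,230),(251,228),(258,227),(229,153),(270,152),(330,160)]:
    print(u,v,W[v,u].round(4))
E
```

```text
stand [0.5417 0.0258 0.01  ] [0.1869 0.0985 0.187  0.1011] [ -79.3 -169.6  101.5   10.3]
rack [ 0.4991 -0.2673  0.07  ] [0.0603 0.1081 0.0583 0.1112] [-118.   152.6   65.   -26.4]
board [0.4884 0.2835 0.018 ] [0.1811 0.1841 0.178  0.182 ] [-94.3 173.3  85.   -5.7]
block top [ 0.5515 -0.0194  0.044 ] [0.0732 0.0444 0.0756 0.0443] [ -79.7 -170.1  100.2    6.8]
handle top [ 0.4984 -0.2672  0.122 ] [0.0139 0.0222 0.0141 0.021 ] [-100.7  163.4   74.3  -17.4]
flange [ 0.4994 -0.269   0.075 ] [0.0275 0.0366 0.0302 0.0379] [-114.   158.9   68.6  -25.2]
370 255 [ 0.4774 -0.2448  0.0696]
385 244 [ 0.5009 -0.2678  0.1223]
150 250 [0.4791 0.2936 0.0203]
278 223 [ 0.5518 -0.0244  0.0425]
300 245 [ 0.5016 -0.0814 -0.003 ]
227 233 [0.5244 0.1004 0.0406]
241 230 [0.5328 0.0665 0.0376]
251 228 [0.5384 0.0421 0.0371]
258 227 [0.5412 0.0248 0.0375]
229 153 [0.7174 0.0989 0.072 ]
270 152 [7.33e-01 2.00e-04 3.30e-02]
330 160 [ 0.712  -0.1501  0.0472]
```

```bash
python3 - <<'E'
from h import *
from scipy.optimize import least_squares
def fit(n,pts,sc,off,loc,z):
    # loc: local xy of pts
    P=up(n,pts,sc,off,z)[:,:2];loc=np.array(loc)
    f=lambda p:((np.c_[np.cos(p[2])*loc[:,0]-np.sin(p[2])*loc[:,1]+p[0],np.sin(p[2])*loc[:,0]+np.cos(p[2])*loc[:,1]+p[1]])-P).ravel()
    b=min((least_squares(f,[*P.mean(0),a]) for a in(-1,-.5,0,.5,1)),key=lambda r:r.cost)
    print(n,b.x[:2].round(4),np.degrees(b.x[2]).round(2),(b.fun.reshape(-1,2)*1000).round(1).tolist())
# stand: image TL = (+x,+y), TR=(+x,-y), BR=(-x,-y), BL=(-x,+y)
L=[(.05,.095),(.05,-.095),(-.05,-.095),(-.05,.095)]
fit("top",[(75,160),(655,65),(705,370),(120,475)],8,(210,195),L,.010)
# scene order: near-left (90,485) is? 
fit("scene",[(602,205),(430,555),(95,485),(288,150)],8,(235,190),L,.010)
h=.5
L=[(.038/2*0+.022,.038),(.022,-.038),(-.022,-.038),(-.022,.038)]
fit("top",[(405,175),(640,138),(662,280),(418,318)],8,(210,195),L,.044)
fit("scene",[(425,250),(350,408),(203,378),(280,232)],8,(235,190),L,.044)
L=[(-.055,.03),(.055,.03),(.055,-.03),(-.055,-.03)]
Rk=[(.03,.055),(.03,-.055),(-.03,-.055),(-.03,.055)]
fit("top",[(213,110),(335,177),(222,395),(100,335)],600/110,(340,200),[(.055,.03),(.055,-.03),(-.055,-.03),(-.055,.03)],.07)
fit("scene",[(390,60),(508,206),(360,265),(242,103)],5,(110,245),[(.055,.03),(.055,-.03),(-.055,-.03),(-.055,.03)],.07)
# scene order unknown; print points
print(up("scene",[(390,60),(508,206),(360,265),(242,103)],5,(110,245),.07).round(4))
print(up("scene",[(602,205),(430,555),(95,485),(288,150)],8,(235,190),.01).round(4))
print("board",up("scene",[(351,181),(319,199),(264,181),(304,160)],1,(0,0),.018).mean(0))
E
```

```text
top [0.5417 0.0258] 10.94 [[-0.7, 2.0], [0.6, -0.9], [-0.6, -2.2], [0.6, 1.1]]
scene [0.5455 0.0242] 12.43 [[-1.8, 1.6], [2.3, -2.3], [-0.7, -2.9], [0.2, 3.7]]
top [ 0.5515 -0.0194] 9.78 [[-0.1, 1.9], [-0.4, -0.9], [0.0, -0.7], [0.5, -0.3]]
scene [ 0.5526 -0.0152] 14.29 [[1.1, -2.7], [0.6, 2.2], [-0.7, 0.2], [-1.0, 0.3]]
top [ 0.4991 -0.2673] -26.8 [[-0.4, 0.1], [0.8, -0.2], [-1.4, -0.3], [1.0, 0.4]]
scene [ 0.5035 -0.2671] 62.01 [[30.0, 14.7], [-7.2, 31.7], [-32.6, -13.9], [9.9, -32.5]]
[[ 0.4728 -0.2192  0.07  ]
 [ 0.563  -0.2643  0.07  ]
 [ 0.5368 -0.3159  0.07  ]
 [ 0.4413 -0.2692  0.07  ]]
[[ 0.5757  0.1261  0.01  ]
 [ 0.6124 -0.0555  0.01  ]
 [ 0.5177 -0.0764  0.01  ]
 [ 0.476   0.1024  0.01  ]]
board [0.49910032 0.27845304 0.018     ]
```

```bash
cat >> h.py <<'E'
from scipy.spatial.transform import Rotation as Ro
def rel(targets,base=None):
    s=telemetry.observe()
    p,r=(s["position"],s["tool_rot"]) if base is None else base
    R=Ro.from_euler("xyz",r)
    print("t",round(s["clock"],2),"pos",np.round(s["position"],4),"rot",np.round(s["tool_rot"],4),"F",np.round(s["force"],2),"w",round(s["grip_width"],4))
    for pos,yaw in targets:   # yaw deg, pointing down
        T=Ro.from_euler("xyz",[np.pi,0,np.radians(yaw)])
        print(np.round(np.r_[R.inv().apply(np.array(pos)-p),(R.inv()*T).as_rotvec()],4).tolist())
E
python3 - <<'E'
from h import *
D=np.load("top0.npy");W=cloud("top",D)
for u0,u1,v0,v1 in[(420,445,218,248),(372,395,283,303)]:
    w=W[v0:v1,u0:u1].reshape(-1,3);i=np.nanargmax(w[:,2]);print(w[i])
rel([((.42,.40,.2),157),((.52,.15,.2),157),((.515,-.1,.21),155),((.499,-.267,.20),153.2),((.499,-.267,.083),153.2)])
E
```

```text
[ 0.52798404 -0.38950004  0.13025172]
[ 0.38443775 -0.27753428  0.06988478]
t 0.1 pos [0.242  0.5759 0.1969] rot [-3.1406e+00  1.0000e-04  2.7438e+00] F [-0.01  0.31 -0.28] w 0.0855
[-0.2322, -0.0932, -0.003, -0.001, 0.0001, 0.0036]
[-0.4213, -0.2849, -0.0028, -0.001, 0.0001, 0.0036]
[-0.5135, -0.5174, -0.0125, -0.001, 0.0001, 0.0385]
[-0.5635, -0.6775, -0.0024, -0.001, 0.0001, 0.0699]
[-0.5634, -0.6774, 0.1146, -0.001, 0.0001, 0.0699]
```

Request:
{"api": "carry_out", "payload": {"series": [[-0.058, -0.023, 0, 0, 0, 0, 0], [-0.116, -0.046, 0, 0, 0, 0, 0], [-0.174, -0.07, 0, 0, 0, 0, 0], [-0.232, -0.093, -0.003, 0, 0, 0, 0], [-0.27, -0.131, -0.003, 0, 0, 0, 0], [-0.308, -0.17, -0.003, 0, 0, 0, 0], [-0.346, -0.208, -0.003, 0, 0, 0, 0], [-0.384, -0.246, -0.003, 0, 0, 0, 0], [-0.421, -0.285, -0.003, 0, 0, 0, 0], [-0.444, -0.343, -0.005, 0, 0, 0, 0]], "force": 45}}

```text
clock: 1.35
position: [0.5192, 0.0865, 0.202]
tool_rot: [-3.141, -0.0, 2.744]
force: [1.1, -0.5, -1.1]
grip_width: 0.0855
```

```bash
python3 - <<'E'
from h import *
rel([((.515,-.1,.21),155),((.499,-.267,.20),153.2),((.499,-.267,.083),153.2)])
E
```

```text
t 1.35 pos [0.5192 0.0865 0.202 ] rot [-3.1414e+00 -1.0000e-04  2.7443e+00] F [ 1.14 -0.54 -1.06] w 0.0855
[-0.0683, -0.1736, -0.008, -0.0002, -0.0001, 0.039]
[-0.1182, -0.3338, 0.002, -0.0002, -0.0001, 0.0704]
[-0.1182, -0.3337, 0.119, -0.0002, -0.0001, 0.0704]
```

Request:
{"api": "carry_out", "payload": {"series": [[-0.022, -0.058, 0, 0, 0, 0.01, 0], [-0.044, -0.116, 0, 0, 0, 0.03, 0], [-0.068, -0.174, 0, 0, 0, 0.04, 0], [-0.085, -0.228, 0, 0, 0, 0.05, 0], [-0.102, -0.282, 0, 0, 0, 0.06, 0], [-0.118, -0.334, 0, 0, 0, 0.07, 0], [-0.118, -0.334, 0, 0, 0, 0.07, 0], [-0.118, -0.334, 0, 0, 0, 0.07, 0]]}}

```text
clock: 2.35
position: [0.4979, -0.2652, 0.202]
tool_rot: [3.141, -0.001, 2.674]
force: [0.2, 1.2, 0.1]
grip_width: 0.0854
```

```bash
python3 - <<'E'
from h import *
rel([((.499,-.267,.083),153.2)])
for n in("scene","top"):
    p,d=imaging.grab_frame(n);cv2.imwrite(f"pics/{n}1.png",p);np.save(f"{n}1.npy",d)
s=cv2.imread("pics/scene1.png")[200:320,110:250]
cv2.imwrite("pics/c5.png",cv2.resize(s,(700,600),interpolation=cv2.INTER_CUBIC))
E
```

```text
t 2.35 pos [ 0.4979 -0.2652  0.202 ] rot [ 3.1413e+00 -8.0000e-04  2.6738e+00] F [0.23 1.17 0.11] w 0.0854
[-0.0019, -0.0011, 0.119, 0.0003, -0.0008, -0.0]
```

View pics/c5.png

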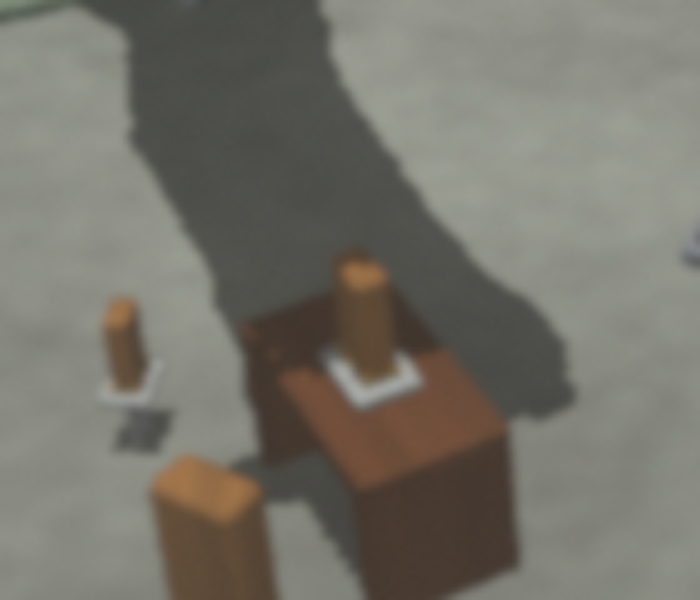

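View pics/scene1.png

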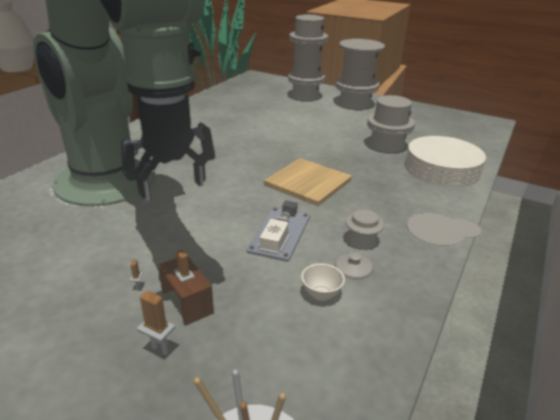

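```bash
python3 - <<'E'
from h import *
print(pix("scene",[.498,-.265,.202]),pix("scene",[.499,-.267,.122]))
E
```

```text
[175.99402541 214.99107467] [179.94416574 252.69943242]
```

```bash
python3 - <<'E'
from h import *
s=cv2.imread("pics/scene1.png")
cv2.imwrite("pics/c6.png",cv2.resize(s[120:220,110:230],(720,600),interpolation=cv2.INTER_CUBIC))
W=cloud("scene",np.load("scene1.npy"))
for n in("scene","top"):
    W=cloud(n,np.load(n+"1.npy")).reshape(-1,3)
    m=(abs(W[:,0]-.498)<.12)&(abs(W[:,1]+.265)<.12)&(W[:,2]>.15)
    w=W[m];print(n,len(w),w[:,2].min() if len(w) else 0)
    for lo in np.arange(.15,.4,.02):
        k=w[(w[:,2]>=lo)&(w[:,2]<lo+.02)]
        if len(k):print(round(lo,2),len(k),k.min(0).round(3),k.max(0).round(3))
E
```

```text
scene 12536 0.24846047739885524
0.23 6 [ 0.478 -0.312  0.248] [ 0.521 -0.223  0.249]
0.25 206 [ 0.468 -0.319  0.25 ] [ 0.53  -0.216  0.27 ]
0.27 247 [ 0.466 -0.32   0.27 ] [ 0.531 -0.216  0.29 ]
0.29 568 [ 0.456 -0.337  0.29 ] [ 0.542 -0.202  0.31 ]
0.31 859 [ 0.453 -0.335  0.31 ] [ 0.541 -0.203  0.33 ]
0.33 1079 [ 0.456 -0.333  0.33 ] [ 0.541 -0.207  0.35 ]
0.35 540 [ 0.456 -0.329  0.35 ] [ 0.538 -0.202  0.37 ]
0.37 660 [ 0.473 -0.304  0.37 ] [ 0.536 -0.242  0.39 ]
0.39 816 [ 0.466 -0.304  0.39 ] [ 0.537 -0.237  0.41 ]
top 19881 0.24938876936431975
0.23 1 [ 0.51  -0.218  0.249] [ 0.51  -0.218  0.249]
0.25 12 [ 0.506 -0.221  0.257] [ 0.516 -0.212  0.27 ]
0.27 8 [ 0.506 -0.228  0.271] [ 0.518 -0.212  0.288]
0.29 83 [ 0.503 -0.236  0.291] [ 0.541 -0.194  0.31 ]
0.31 138 [ 0.492 -0.244  0.31 ] [ 0.539 -0.196  0.33 ]
0.33 136 [ 0.489 -0.237  0.33 ] [ 0.539 -0.198  0.35 ]
0.35 162 [ 0.475 -0.236  0.35 ] [ 0.536 -0.201  0.37 ]
0.37 73 [ 0.473 -0.237  0.37 ] [ 0.519 -0.228  0.389]
0.39 2 [ 0.485 -0.229  0.39 ] [ 0.494 -0.228  0.392]
```

View pics/c6.png

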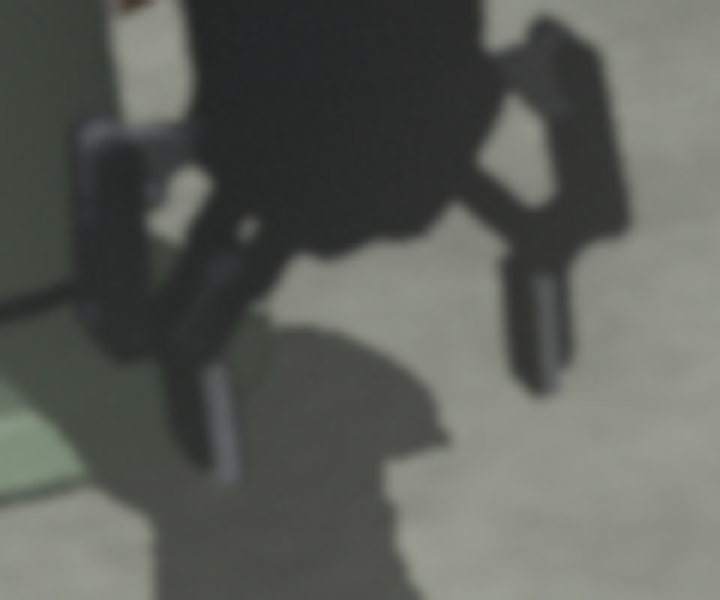

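View pics/top1.png

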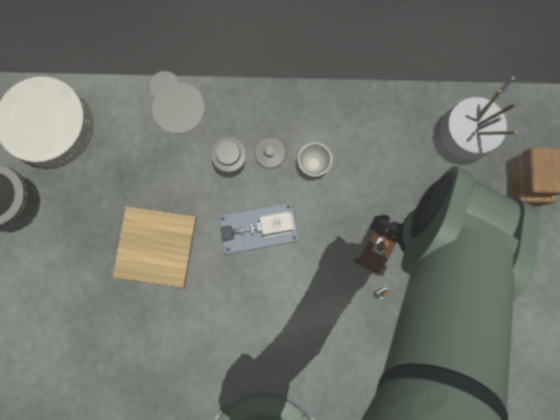

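```bash
python3 - <<'E'
from h import *
for n in("scene","top"):
    W=cloud(n,np.load(n+"0.npy")).reshape(-1,3)
    m=(abs(W[:,0]-.242)<.1)&(abs(W[:,1]-.576)<.1)&(W[:,2]>.1)
    w=W[m];print(n,len(w), np.sort(w[:,2])[:5] if len(w) else 0)
E
```

```text
scene 1549 [0.24392139 0.24422624 0.24467499 0.24503177 0.24530466]
top 0 0
```

Request:
{"api": "carry_out", "payload": {"series": [[0, 0, 0, 0, 0, 0, 255], [0, 0, 0, 0, 0, 0, 255], [0, 0, 0, 0, 0, 0, 255], [0, 0, 0, 0, 0, 0, 255], [0, 0, 0, 0, 0, 0, 255], [0, 0, 0, 0, 0, 0, 255]]}}

```text
clock: 3.2
position: [0.4979, -0.2657, 0.2024]
tool_rot: [-3.142, -0.0, 2.674]
force: [0.9, -0.1, 0.1]
grip_width: -0.0002
```

```bash
python3 - <<'E'
from h import *
p,d=imaging.grab_frame("scene")
W=cloud("scene",d).reshape(-1,3)
m=(abs(W[:,0]-.498)<.1)&(abs(W[:,1]+.267)<.1)&(W[:,2]>.15)
w=W[m];print(np.sort(w[:,2])[:5]);k=w[w[:,2]<.26];print(k.min(0),k.max(0));print(telemetry.observe())
E
```

```text
[0.23633464 0.23655586 0.23677086 0.23749372 0.23851352]
[ 0.48432731 -0.28106225  0.23633464] [ 0.51075478 -0.25608247  0.2597093 ]
{'clock': 3.25, 'qpos': array([ 0.2323415 ,  0.42672544,  0.20887588,  1.76645292, -0.10502865,
        0.95920655,  1.58632871]), 'qd': array([ 0.00045948, -0.00048817, -0.00049467,  0.00065233,  0.00150969,
        0.0006879 , -0.00069665]), 'joint_efforts': array([-1.97732431e-02, -7.95293355e+01,  5.89993894e+00, -3.53631055e+01,
        1.71612046e-02,  1.59231244e-03, -3.06352204e-04]), 'position': array([ 0.4979598 , -0.26569412,  0.20242335]), 'tool_rot': array([3.14158346e+00, 2.70786869e-05, 2.67371583e+00]), 'force': array([0.85449894, 0.61610497, 0.10414688]), 'moment': array([-0.07065459,  0.00625506,  0.07107954]), 'grip_width': -2.209027301787709e-05}
```

```bash
python3 - <<'E'
from h import *
W=cloud("scene",np.load("scene1.npy"))
for u,v in [(165,150),(165,158),(160,159),(172,159),(175,158)]: print(u,v,W[v,u].round(4))
E
```

```text
165 150 [ 0.5081 -0.2834  0.334 ]
165 158 [ 0.5025 -0.2796  0.3175]
160 159 [ 0.5025 -0.2906  0.3204]
172 159 [ 0.5067 -0.2689  0.3124]
175 158 [ 0.5095 -0.2649  0.3132]
```

Request:
{"api": "carry_out", "payload": {"series": [[0, 0, 0.03, 0, 0, 0, 0], [0, 0, 0.06, 0, 0, 0, 0], [0, 0, 0.06, 0, 0, 0, 0], [0, 0, 0.087, 0, 0, 0, 0], [0, 0, 0.087, 0, 0, 0, 0]], "force": 20}}

```text
clock: 3.88
position: [0.4976, -0.2655, 0.1154]
tool_rot: [-3.141, -0.001, 2.674]
force: [-0.2, -0.1, 0.1]
grip_width: 0.0853
```

```bash
python3 - <<'E'
from h import *
rel([((.499,-.267,.083),153.2)])
p,d=imaging.grab_frame("scene");np.save("scene2.npy",d)
cv2.imwrite("pics/c7.png",cv2.resize(p[160:280,110:250],(700,600),interpolation=cv2.INTER_CUBIC))
E
```

```text
t 3.88 pos [ 0.4976 -0.2655  0.1154] rot [-3.1414e+00 -1.5000e-03  2.6738e+00] F [-0.17 -0.06  0.13] w 0.0853
[-0.002, -0.0007, 0.0324, -0.0002, -0.0015, -0.0]
```

View pics/c7.png

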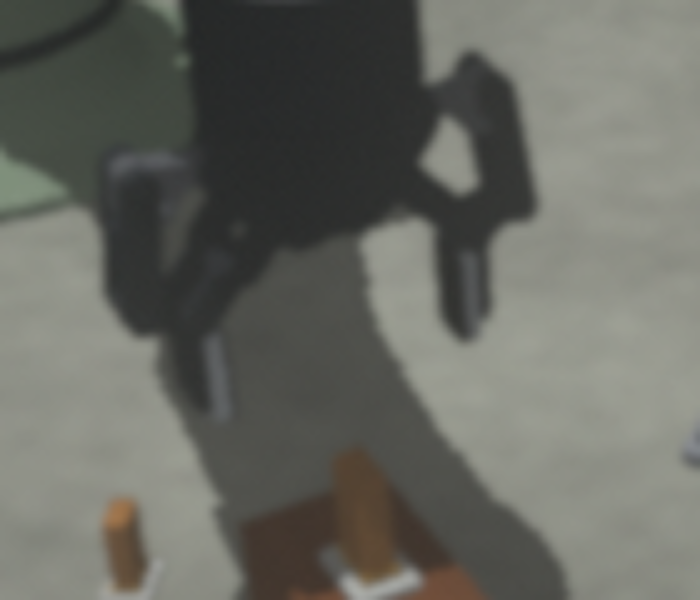

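Request:
{"api": "carry_out", "payload": {"series": [[-0.002, -0.001, 0.02, 0, 0, 0, 0], [-0.002, -0.001, 0.04, 0, 0, 0, 0], [-0.002, -0.001, 0.05, 0, 0, 0, 0], [-0.002, -0.001, 0.05, 0, 0, 0, 0], [-0.002, -0.001, 0.05, 0, 0, 0, 0]], "force": 45}}

```text
clock: 4.55
position: [0.4998, -0.2678, 0.0664]
tool_rot: [3.142, 0.001, 2.674]
force: [-0.4, -0.1, 0.2]
grip_width: 0.085
```

```bash
python3 - <<'E'
from h import *
rel([((.499,-.267,.049),153.2)])
p,d=imaging.grab_frame("scene");np.save("scene2.npy",d)
cv2.imwrite("pics/c8.png",cv2.resize(p[180:300,110:250],(700,600),interpolation=cv2.INTER_CUBIC))
p,d=imaging.grab_frame("top");np.save("top2.npy",d)
cv2.imwrite("pics/c8t.png",cv2.resize(p[200:310,340:450],(600,600),interpolation=cv2.INTER_CUBIC))
E
```

```text
t 4.55 pos [ 0.4998 -0.2678  0.0664] rot [3.1415e+00 1.2000e-03 2.6736e+00] F [-0.43 -0.12  0.25] w 0.085
[0.0011, 0.0003, 0.0174, 0.0001, 0.0012, -0.0002]
```

View pics/c8.png

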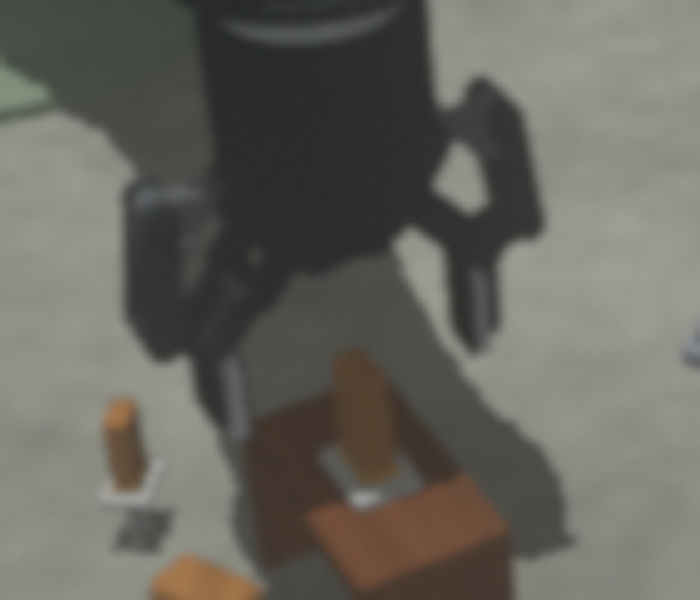

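View pics/c8t.png

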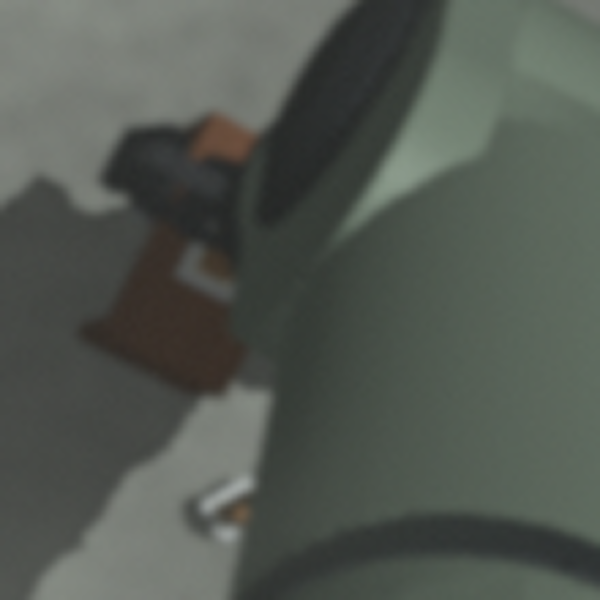

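```bash
python3 - <<'E'
from h import *
W=cloud("scene",np.load("scene2.npy"))
for name,(u0,u1,v0,v1) in {"R":(197,212,230,256),"L":(150,162,250,272)}.items():
    w=W[v0:v1,u0:u1].reshape(-1,3);w=w[(w[:,2]>.09)&(w[:,2]<.14)];i=np.argsort(w[:,2])[:4];print(name,w[i].round(4).tolist())
E
```

```text
R [[0.5107, -0.2244, 0.1119], [0.5166, -0.2287, 0.1147], [0.5202, -0.2305, 0.1149], [0.5238, -0.2322, 0.1152]]
L [[0.4832, -0.3142, 0.113], [0.4873, -0.3108, 0.1147], [0.4803, -0.313, 0.1155], [0.4874, -0.3131, 0.1164]]
```

Request:
{"api": "carry_out", "payload": {"series": [[0.001, 0, 0.008, 0, 0, 0, 0], [0.001, 0, 0.0155, 0, 0, 0, 0], [0.001, 0, 0.0155, 0, 0, 0, 0], [0.001, 0, 0.0155, 0, 0, 0, 255], [0.001, 0, 0.0155, 0, 0, 0, 255], [0.001, 0, 0.0155, 0, 0, 0, 255], [0.001, 0, 0.0155, 0, 0, 0, 255], [0.001, 0, 0.0155, 0, 0, 0, 255], [0.001, 0, 0.0155, 0, 0, 0, 255], [0.001, 0, 0.0155, 0, 0, 0, 255]], "force": 45}}

```text
clock: 5.9
position: [0.4985, -0.2671, 0.0501]
tool_rot: [3.142, 0.0, 2.674]
force: [-0.0, 1.0, 6.0]
grip_width: 0.0134
```

```bash
python3 - <<'E'
from h import *
rel([((.499,-.267,.049),153.2)])
p,d=imaging.grab_frame("scene");np.save("scene3.npy",d)
cv2.imwrite("pics/c9.png",cv2.resize(p[180:300,110:250],(700,600),interpolation=cv2.INTER_CUBIC))
E
```

```text
t 5.9 pos [ 0.4985 -0.2671  0.0501] rot [3.1416e+00 2.0000e-04 2.6737e+00] F [-0.03  1.01  5.98] w 0.0134
[-0.0004, 0.0003, 0.0011, 0.0, 0.0002, -0.0002]
```

View pics/c9.png

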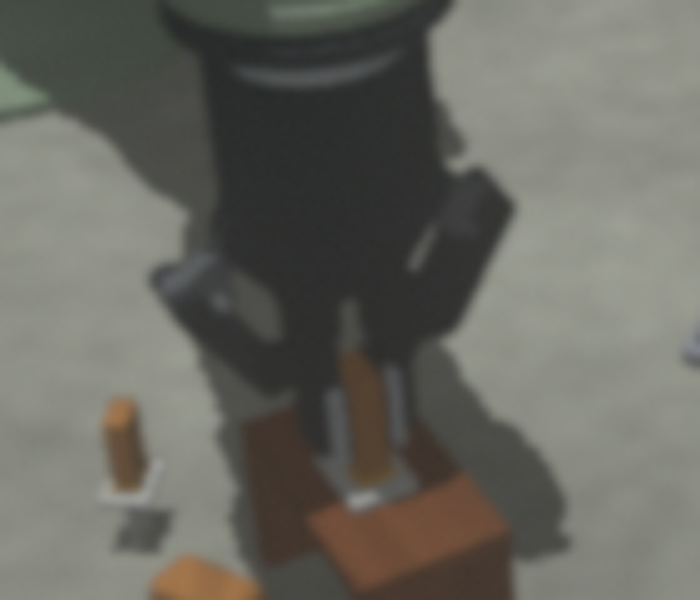

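Gripped at a width of 13.4 mm. The cameras show the finger ends about 33 mm above the reported TCP, so I'm treating that as a constant offset. I'll lift now.

Request:
{"api": "carry_out", "payload": {"series": [[0, 0, -0.01, 0, 0, 0, 255], [0, 0, -0.03, 0, 0, 0, 255], [0, 0, -0.06, 0, 0, 0, 255], [0, 0, -0.09, 0, 0, 0, 255], [0, 0, -0.11, 0, 0, 0, 255], [0, 0, -0.11, 0, 0, 0, 255]]}}

```text
clock: 6.7
position: [0.499, -0.2674, 0.1615]
tool_rot: [3.141, 0.003, 2.674]
force: [-0.3, -0.1, -0.3]
grip_width: 0.013
```

```bash
python3 - <<'E'
from h import *
th=np.radians(10.8);ey=np.array([-np.sin(th),np.cos(th)]);f=np.array([.5417,.0258])+.026*ey;print(f)
rel([((*(f-[0,.1]),.16),190.8),((*f,.16),190.8),((*f,.08),190.8)])
p,d=imaging.grab_frame("scene")
cv2.imwrite("pics/c10.png",cv2.resize(p[130:250,110:250],(700,600),interpolation=cv2.INTER_CUBIC))
E
```

```text
[0.53682809 0.05133947]
t 6.7 pos [ 0.499  -0.2674  0.1615] rot [3.1413e+00 2.6000e-03 2.6737e+00] F [-0.26 -0.05 -0.32] w 0.013
[0.0649, 0.2122, 0.0014, -0.0006, 0.0026, -0.6564]
[0.11, 0.3015, 0.0013, -0.0006, 0.0026, -0.6564]
[0.1102, 0.3015, 0.0813, -0.0006, 0.0026, -0.6564]
```

View pics/c10.png

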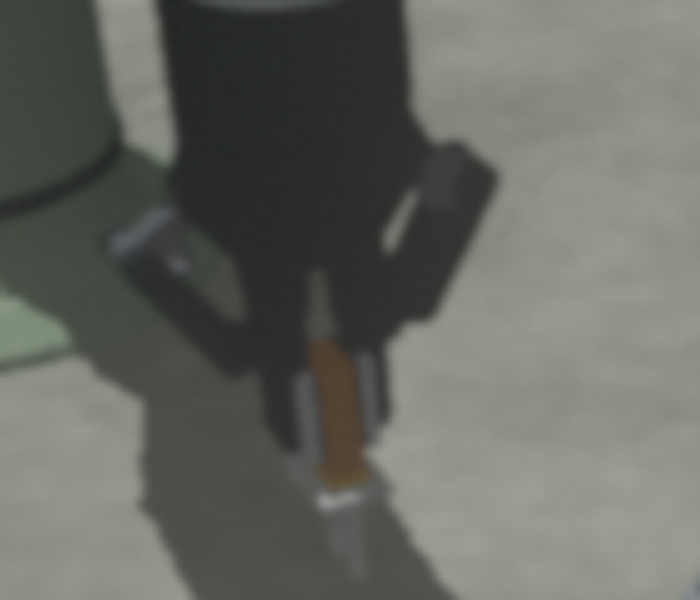

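Tool is held with the fork visible below (355,540 in the crop). Next, carry it over the stand.

Request:
{"api": "carry_out", "payload": {"series": [[0.016, 0.05, 0, 0, 0, -0.1, 255], [0.032, 0.1, 0, 0, 0, -0.25, 255], [0.048, 0.15, 0, 0, 0, -0.4, 255], [0.065, 0.2, 0, 0, 0, -0.55, 255], [0.085, 0.25, 0, 0, 0, -0.656, 255], [0.1, 0.28, 0, 0, 0, -0.656, 255], [0.11, 0.3015, 0.02, 0, 0, -0.656, 255], [0.11, 0.3015, 0.05, 0, 0, -0.656, 255], [0.11, 0.3015, 0.08, 0, 0, -0.656, 255], [0.11, 0.3015, 0.08, 0, 0, -0.656, 255]]}}

```text
clock: 8.0
position: [0.5344, 0.0515, 0.0777]
tool_rot: [3.141, -0.005, -2.953]
force: [0.2, -0.6, -0.7]
grip_width: 0.0137
```

```bash
python3 - <<'E'
from h import *
rel([((.53683,.0513,.08),190.8)])
p,d=imaging.grab_frame("scene");np.save("scene4.npy",d);cv2.imwrite("pics/s4.png",p)
cv2.imwrite("pics/c11.png",cv2.resize(p[160:265,225:345],(800,700),interpolation=cv2.INTER_CUBIC)[:600])
p,d=imaging.grab_frame("top");np.save("top4.npy",d);cv2.imwrite("pics/t4.png",p)
cv2.imwrite("pics/c11t.png",cv2.resize(p[195:260,210:310],(800,520),interpolation=cv2.INTER_CUBIC))
E
```

```text
t 8.0 pos [0.5344 0.0515 0.0777] rot [ 3.1415 -0.0048 -2.9532] F [ 0.23 -0.62 -0.73] w 0.0137
[-0.0024, -0.0006, -0.0023, 0.0001, -0.0048, -0.0001]
```

View pics/c11.png

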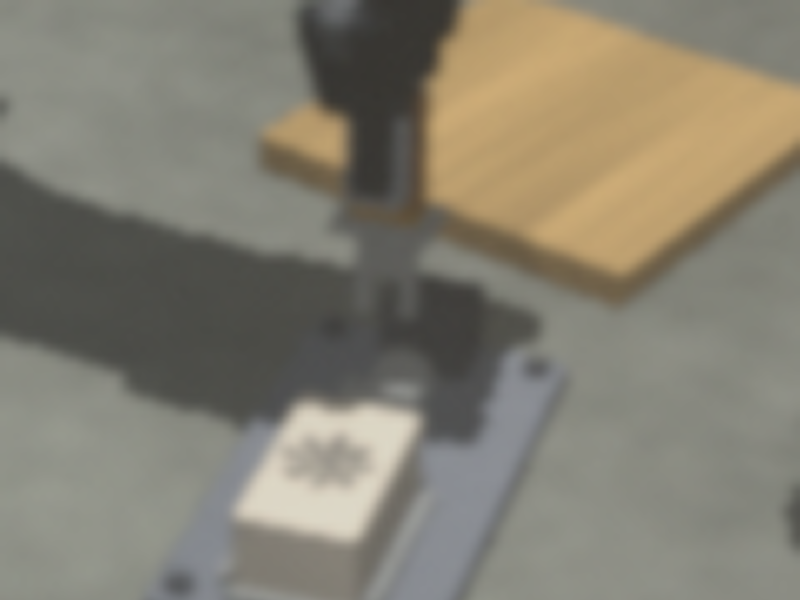

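View pics/c11t.png

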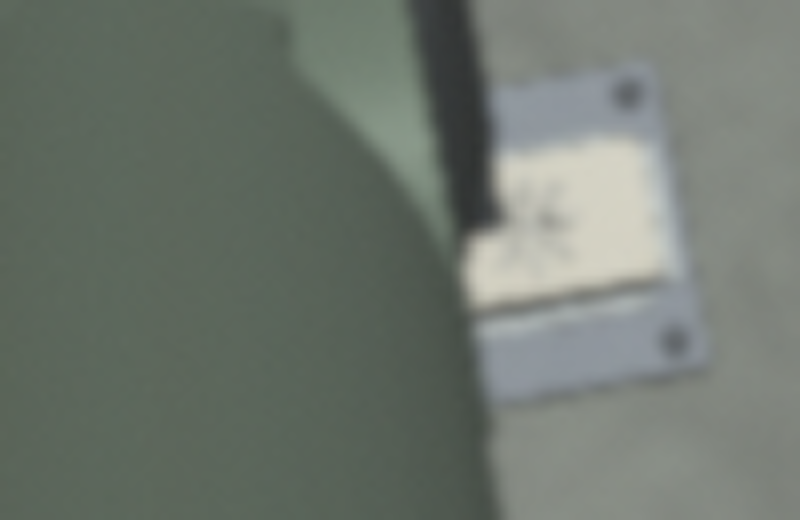

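```bash
cat >> h.py <<'E'
def stand_w(l,c=(.5417,.0258),yaw=10.8):
    a=np.radians(yaw);l=np.asarray(l,float)
    return np.array([c[0]+np.cos(a)*l[0]-np.sin(a)*l[1],c[1]+np.sin(a)*l[0]+np.cos(a)*l[1],l[2]])
SEG=[]
def rc(x0,x1,y0,y1,z):
    c=[(x0,y0,z),(x1,y0,z),(x1,y1,z),(x0,y1,z)];return [(c[i],c[(i+1)%4]) for i in range(4)]
SEG=rc(-.05,.05,-.095,.095,.01)+rc(-.017,.017,.066,.092,.04)+rc(-.014,.014,.012,.018,.038)+[((-.0,-.003,.025),(0,.066,.025))]
BLK=rc(-.022,.022,-.083,-.007,.044)
def draw(im,n,segs,off,sc,tf,col,sh=(0,0)):
    for a,b in segs:
        q=[tuple(np.round(((pix(n,tf(p))+np.array(sh)-off)+.5)*sc-.5).astype(int)) for p in(a,b)]
        cv2.line(im,tuple(map(int,q[0])),tuple(map(int,q[1])),col,1,cv2.LINE_AA)
E
python3 - <<'E'
from h import *
for n,off,wh,sc in(("scene",(235,190),(100,75),8),("top",(210,195),(100,65),8)):
    im=cv2.imread(f"pics/{n}0.png")[off[1]:off[1]+wh[1],off[0]:off[0]+wh[0]]
    im=cv2.resize(im,(wh[0]*sc,wh[1]*sc),interpolation=cv2.INTER_CUBIC)
    draw(im,n,SEG+BLK,off,sc,stand_w,(0,0,255))
    cv2.imwrite(f"pics/ov_{n}.png",im)
E
```

```text
(no output)
```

View pics/ov_scene.png

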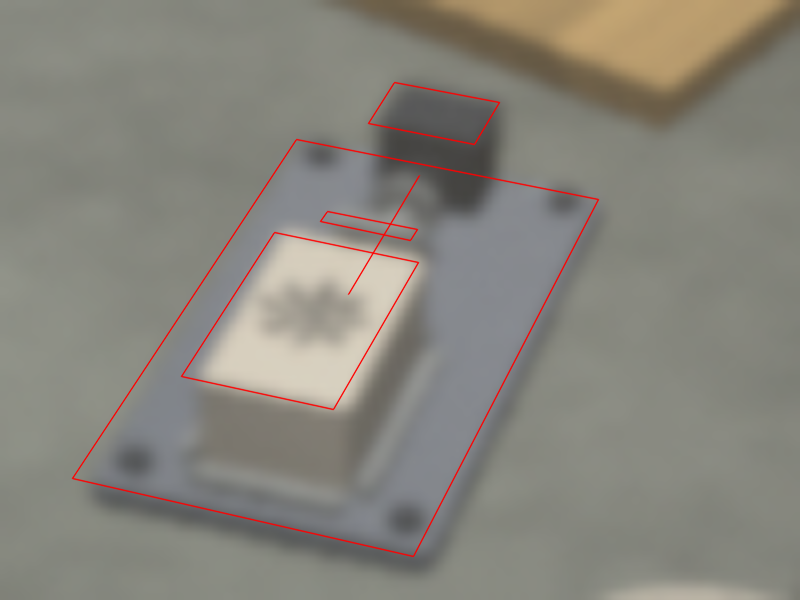

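View pics/ov_top.png

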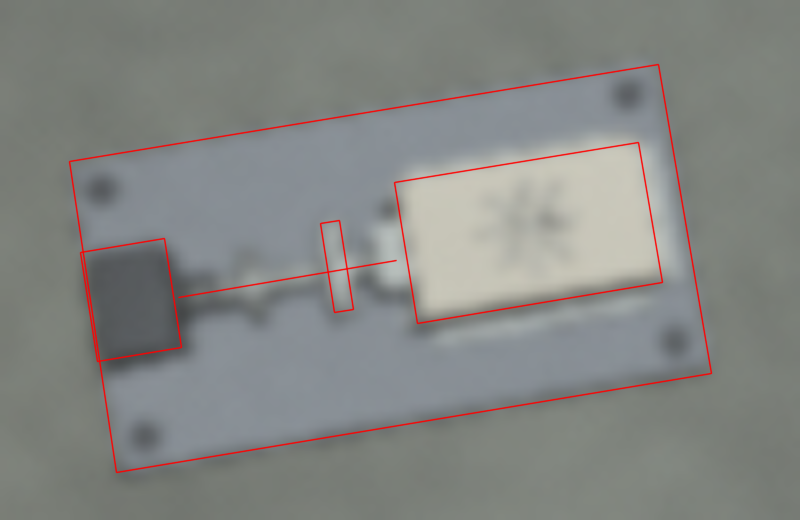

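```bash
python3 - <<'E'
from h import *
off=(270,192)
def mk(f,o,col,tf=None):
    im=cv2.imread(f)[off[1]:off[1]+30,off[0]:off[0]+40].astype(float)
    im=np.clip((im-im.min())*255/(im.max()-im.min()),0,255).astype(np.uint8)
    im=cv2.resize(im,(800,600),interpolation=cv2.INTER_LANCZOS4)
    cv2.imwrite(o,im)
mk("pics/scene0.png","pics/z0.png",0)
for l in [(0,.012,.038),(-.014,.012,.038),(.014,.012,.038),(0,.041,.036),(0,.066,.04)]:
    print(l,((pix("scene",stand_w(l))-off)+.5)*20-.5)
E
```

```text
(0, 0.012, 0.038) [213.8727858  537.07291871]
(-0.014, 0.012, 0.038) [101.48938448 513.8858741 ]
(0.014, 0.012, 0.038) [326.99071134 560.41151101]
(0, 0.041, 0.036) [289.16422926 426.24802457]
(0, 0.066, 0.04) [353.15962172 294.97431564]
```

View pics/z0.png

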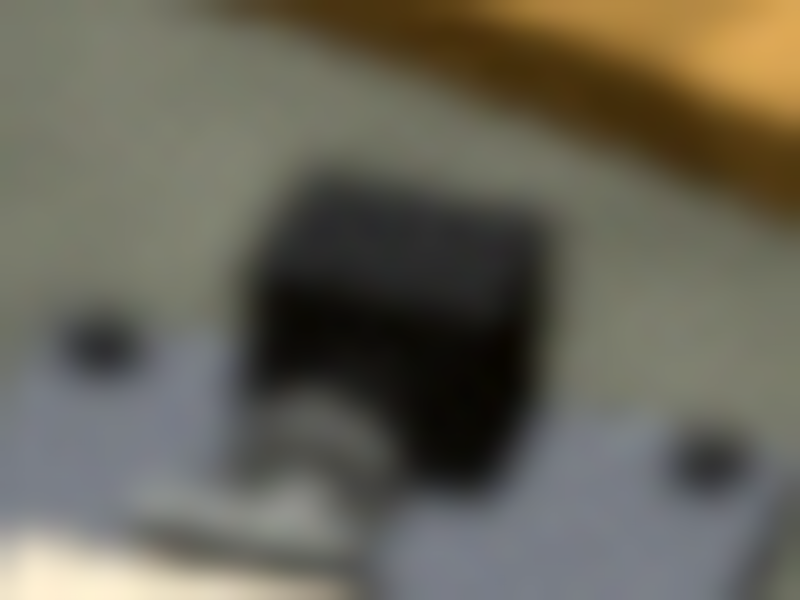

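```bash
python3 - <<'E'
from h import *
off=(270,185)
s=telemetry.observe();print(s["position"],s["clock"])
def mk(f,o):
    im=cv2.imread(f)[off[1]:off[1]+37,off[0]:off[0]+40].astype(float)
    im=np.clip((im-im.min())*255/(im.max()*.7-im.min()),0,255).astype(np.uint8)
    im=cv2.resize(im,(640,592),interpolation=cv2.INTER_LANCZOS4)
    cv2.imwrite(o,im)
mk("pics/s4.png","pics/z4.png")
R=Ro.from_euler("xyz",s["tool_rot"]);
def tl(l): # tool-local (x,y, down from handle centre) 
    hc=s["position"]+np.array([0,0,.0484]);return hc+R.apply([l[0],l[1],l[2]])
for l in [(-.011,0,.0285),(.011,0,.0285),(-.00825,0,.0645),(.00825,0,.0645),(0,0,.0485),(0,0,.0645)]:
    print(l,((pix("scene",tl(l))+[1.4,0]-off)+.5)*16-.5)
E
```

```text
[0.53612272 0.05161716 0.08013067] 8.1
(-0.011, 0, 0.0285) [304.92035455 144.78082857]
(0.011, 0, 0.0285) [160.04103328 116.95756134]
(-0.00825, 0, 0.0645) [278.15289625 352.99616401]
(0.00825, 0, 0.0645) [171.49125923 331.69276662]
(0, 0, 0.0485) [228.0506079  249.28155824]
(0, 0, 0.0645) [224.71944329 342.32396626]
```

View pics/z4.png

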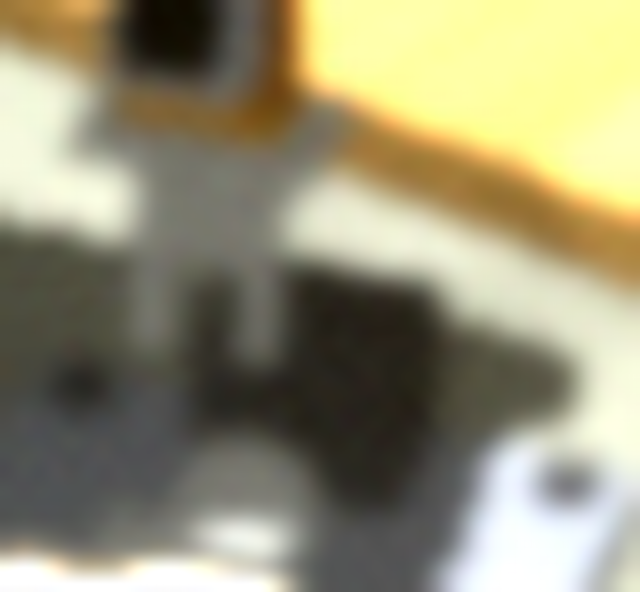

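Request:
{"api": "carry_out", "payload": {"series": [[0, 0, 0, 0, 0, 0, 255], [0, 0, 0, 0, 0, 0, 255], [0, 0, 0, 0, 0, 0, 255], [0, 0, 0, 0, 0, 0, 255]]}}

```text
clock: 8.6
position: [0.5363, 0.0517, 0.0801]
tool_rot: [3.142, 0.0, -2.953]
force: [0.4, 0.4, -0.2]
grip_width: 0.0133
```

```bash
cat > zz.py <<'E'
from h import *
import sys
o=sys.argv[1]
off=(270,185)
s=telemetry.observe();print(s["position"],s["tool_rot"],s["clock"],s["force"].round(2))
p,d=imaging.grab_frame("scene");cv2.imwrite("pics/full_"+o+".png",p)
s2=telemetry.observe();print(s2["position"],s2["force"].round(2))
im=p[off[1]:off[1]+37,off[0]:off[0]+40].astype(float)
im=np.clip((im-im.min())*255/(im.max()*.7-im.min()),0,255).astype(np.uint8)
cv2.imwrite("pics/"+o+".png",cv2.resize(im,(640,592),interpolation=cv2.INTER_LANCZOS4))
R=Ro.from_euler("xyz",s["tool_rot"]);
def tl(l): # tool-local (x,y, down from handle centre) 
    hc=s["position"]+np.array([0,0,.0484]);return hc+R.apply([l[0],l[1],l[2]])
sh=[1.4,0]
for l in [(-.00825,0,.0645),(.00825,0,.0645),(0,0,.0645)]:
    print(l,(((pix("scene",tl(l))+sh-off)+.5)*16-.5).round())
for l in [(0,.026,.025),(0,.041,.025),(0,.012,.038),(-.014,.012,.038),(.014,.012,.038)]:
    print("stand",l,(((pix("scene",stand_w(l))+sh-off)+.5)*16-.5).round())
E
python3 zz.py z5
```

```text
[0.53625116 0.0516886  0.08008181] [ 3.14158612e+00  2.60245946e-04 -2.95348222e+00] 8.6 [ 0.39  0.35 -0.19]
[0.53624094 0.05168118 0.08003307] [-0.72  0.3  -1.1 ]
(-0.00825, 0, 0.0645) [280. 353.]
(0.00825, 0, 0.0645) [173. 332.]
(0, 0, 0.0645) [226. 343.]
stand (0, 0.026, 0.025) [220. 565.]
stand (0, 0.041, 0.025) [251. 514.]
stand (0, 0.012, 0.038) [193. 542.]
stand (-0.014, 0.012, 0.038) [103. 523.]
stand (0.014, 0.012, 0.038) [284. 560.]
```

View pics/z5.png

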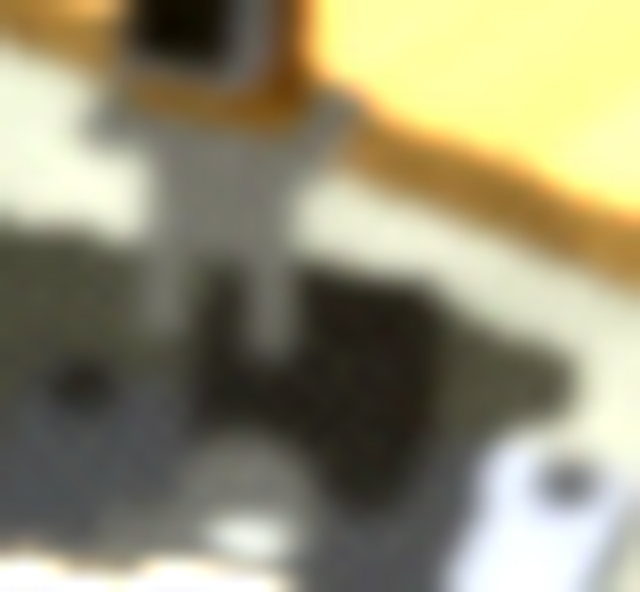

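Request:
{"api": "carry_out", "payload": {"series": [[-0.001, 0, 0.01, 0, 0, 0, 255], [-0.001, 0, 0.02, 0, 0, 0, 255], [-0.001, 0, 0.03, 0, 0, 0, 255], [-0.001, 0, 0.03, 0, 0, 0, 255], [-0.001, 0, 0.03, 0, 0, 0, 255], [-0.001, 0, 0.03, 0, 0, 0, 255]]}}

```text
clock: 9.4
position: [0.5374, 0.0519, 0.0502]
tool_rot: [-3.142, 0.0, -2.953]
force: [0.0, 0.3, -0.6]
grip_width: 0.0135
```

```bash
python3 zz.py z6
```

```text
[0.53736731 0.05190275 0.05019884] [-3.14156548e+00  4.95978825e-04 -2.95341277e+00] 9.4 [ 0.01  0.31 -0.55]
[0.53739696 0.05189155 0.05020324] [-0.56 -0.87 -1.18]
(-0.00825, 0, 0.0645) [280. 525.]
(0.00825, 0, 0.0645) [175. 503.]
(0, 0, 0.0645) [227. 514.]
stand (0, 0.026, 0.025) [220. 565.]
stand (0, 0.041, 0.025) [251. 514.]
stand (0, 0.012, 0.038) [193. 542.]
stand (-0.014, 0.012, 0.038) [103. 523.]
stand (0.014, 0.012, 0.038) [284. 560.]
```

View pics/z6.png

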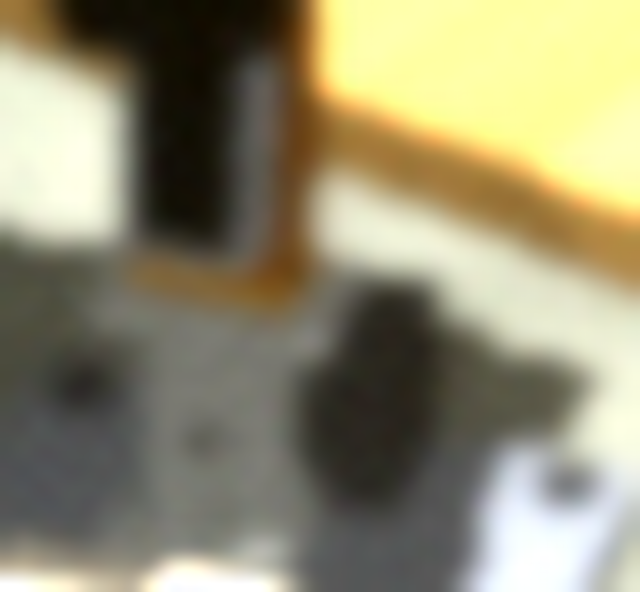

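Request:
{"api": "carry_out", "payload": {"series": [[0, 0, 0.002, 0, 0, 0, 255], [0, 0, 0.004, 0, 0, 0, 255], [0, 0, 0.005, 0, 0, 0, 255], [0, 0, 0.006, 0, 0, 0, 255], [0, 0, 0.0065, 0, 0, 0, 255], [0, 0, 0.0065, 0, 0, 0, 255]]}}

```text
clock: 10.2
position: [0.5371, 0.0519, 0.0434]
tool_rot: [3.142, -0.0, -2.953]
force: [0.4, 0.0, -0.7]
grip_width: 0.0135
```

```bash
python3 zz.py z7
```

```text
[0.53713831 0.0518627  0.04335152] [ 3.14159265e+00 -1.08167578e-04 -2.95348614e+00] 10.2 [ 0.37  0.02 -0.73]
[0.53717063 0.05186735 0.04340607] [ 0.63 -0.81 -0.21]
(-0.00825, 0, 0.0645) [277. 563.]
(0.00825, 0, 0.0645) [172. 541.]
(0, 0, 0.0645) [224. 552.]
stand (0, 0.026, 0.025) [220. 565.]
stand (0, 0.041, 0.025) [251. 514.]
stand (0, 0.012, 0.038) [193. 542.]
stand (-0.014, 0.012, 0.038) [103. 523.]
stand (0.014, 0.012, 0.038) [284. 560.]
```

No contact force yet. Next I'll go down in 1 mm steps.

Request:
{"api": "carry_out", "payload": {"series": [[0, 0, 0.001, 0, 0, 0, 255], [0, 0, 0.002, 0, 0, 0, 255], [0, 0, 0.002, 0, 0, 0, 255]]}}

```text
clock: 10.62
position: [0.5371, 0.0519, 0.0413]
tool_rot: [-3.142, -0.0, -2.953]
force: [0.3, 1.1, 0.2]
grip_width: 0.014
```

Request:
{"api": "carry_out", "payload": {"series": [[0, 0, 0.001, 0, 0, 0, 255], [0, 0, 0.002, 0, 0, 0, 255], [0, 0, 0.002, 0, 0, 0, 255]]}}

```text
clock: 11.0
position: [0.5371, 0.0519, 0.0393]
tool_rot: [-3.142, -0.0, -2.953]
force: [0.1, -0.0, -0.5]
grip_width: 0.0136
```

```bash
python3 zz.py z8
```

```text
[0.53709861 0.05188307 0.0393185 ] [-3.14158588e+00 -1.66621668e-04 -2.95345253e+00] 11.0 [ 0.09 -0.   -0.48]
[0.53715411 0.0518525  0.03936592] [-0.01 -0.12 -1.19]
(-0.00825, 0, 0.0645) [276. 585.]
(0.00825, 0, 0.0645) [171. 563.]
(0, 0, 0.0645) [223. 574.]
stand (0, 0.026, 0.025) [220. 565.]
stand (0, 0.041, 0.025) [251. 514.]
stand (0, 0.012, 0.038) [193. 542.]
stand (-0.014, 0.012, 0.038) [103. 523.]
stand (0.014, 0.012, 0.038) [284. 560.]
```

View pics/z8.png

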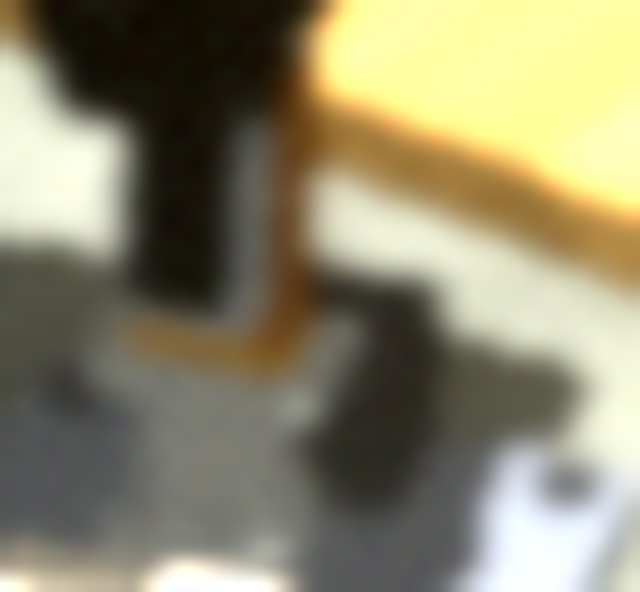

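Request:
{"api": "carry_out", "payload": {"series": [[0, 0, 0.001, 0, 0, 0, 255], [0, 0, 0.002, 0, 0, 0, 255], [0, 0, 0.0025, 0, 0, 0, 255]]}}

```text
clock: 11.42
position: [0.5371, 0.0519, 0.0368]
tool_rot: [-3.142, -0.0, -2.953]
force: [0.0, -0.7, -0.6]
grip_width: 0.0132
```

Request:
{"api": "carry_out", "payload": {"series": [[0, 0, 0.001, 0, 0, 0, 255], [0, 0, 0.002, 0, 0, 0, 255], [0, 0, 0.0025, 0, 0, 0, 255]]}}

```text
clock: 11.8
position: [0.5371, 0.0518, 0.0343]
tool_rot: [-3.142, -0.0, -2.953]
force: [-0.4, -0.1, -0.4]
grip_width: 0.0138
```

Request:
{"api": "carry_out", "payload": {"series": [[0, 0.0015, 0, 0, 0, 0, 255], [0, 0.003, 0, 0, 0, 0, 255], [0, 0.0045, 0, 0, 0, 0, 255], [0, 0.006, 0, 0, 0, 0, 255], [0, 0.007, 0, 0, 0, 0, 255], [0, 0.008, 0, 0, 0, 0, 255], [0, 0.008, 0, 0, 0, 0, 255]]}}

```text
clock: 12.68
position: [0.5356, 0.0598, 0.0344]
tool_rot: [-3.142, -0.0, -2.953]
force: [0.5, -0.6, -1.1]
grip_width: 0.0137
```

```bash
python3 zz.py z9 | head -2
```

```text
[0.53562497 0.05976601 0.03439504] [-3.14156196e+00 -7.18284273e-05 -2.95335974e+00] 12.675 [ 0.52 -0.59 -1.09]
[0.53567637 0.05973065 0.03441002] [ 0.18  0.49 -0.47]
```

Request:
{"api": "carry_out", "payload": {"series": [[0, 0.001, 0, 0, 0, 0, 255], [0, 0.002, 0, 0, 0, 0, 255], [0, 0.002, 0, 0, 0, 0, 255]]}}

```text
clock: 13.1
position: [0.5353, 0.0618, 0.0344]
tool_rot: [3.142, -0.0, -2.953]
force: [0.5, 0.4, -0.9]
grip_width: 0.0134
```

Request:
{"api": "carry_out", "payload": {"series": [[0, 0.001, 0, 0, 0, 0, 255], [0, 0.002, 0, 0, 0, 0, 255], [0, 0.002, 0, 0, 0, 0, 255]]}}

```text
clock: 13.48
position: [0.5349, 0.0635, 0.0344]
tool_rot: [-3.141, -0.0, -2.953]
force: [0.2, -1.2, -1.1]
grip_width: 0.0136
```

Request:
{"api": "carry_out", "payload": {"series": [[0, 0.001, 0, 0, 0, 0, 255], [0, 0.002, 0, 0, 0, 0, 255], [0, 0.002, 0, 0, 0, 0, 255]]}}

```text
clock: 13.85
position: [0.5346, 0.0654, 0.0344]
tool_rot: [-3.141, -0.0, -2.954]
force: [1.4, -5.5, -1.8]
grip_width: 0.0134
```

Request:
{"api": "carry_out", "payload": {"series": [[0, 0.001, 0, 0, 0, 0, 255], [0, 0.0015, 0, 0, 0, 0, 255], [0, 0.0015, 0, 0, 0, 0, 255]]}}

```text
clock: 14.22
position: [0.5343, 0.0668, 0.0344]
tool_rot: [-3.141, -0.0, -2.954]
force: [0.7, -5.1, -2.0]
grip_width: 0.0134
```

Request:
{"api": "carry_out", "payload": {"series": [[0, 0.001, 0, 0, 0, 0, 255], [0, 0.0015, 0, 0, 0, 0, 255], [0, 0.0015, 0, 0, 0, 0, 255]]}}

```text
clock: 14.6
position: [0.534, 0.0682, 0.0344]
tool_rot: [-3.141, -0.0, -2.954]
force: [1.4, -5.5, -1.9]
grip_width: 0.0136
```

```bash
python3 zz.py z10 | head -2
```

```text
[0.53398071 0.06818288 0.03437675] [-3.14119432e+00 -1.26912758e-04 -2.95372069e+00] 14.6 [ 1.36 -5.46 -1.86]
[0.5339699  0.06816073 0.03436684] [ 0.85 -6.78 -2.83]
```

View pics/z10.png

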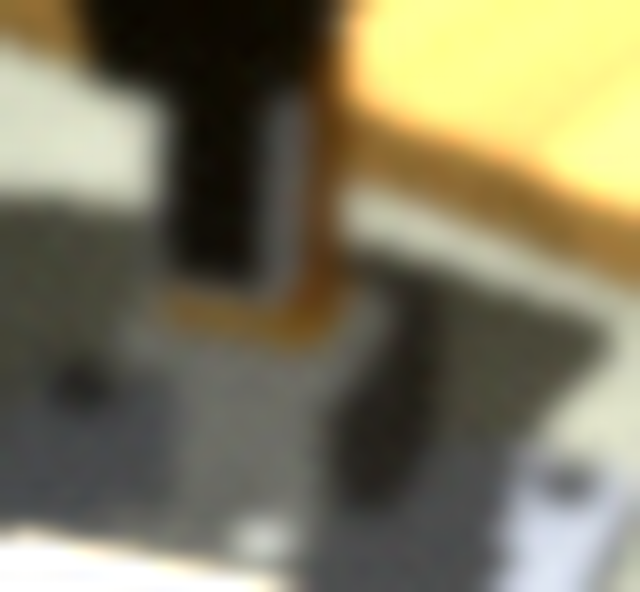

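Request:
{"api": "carry_out", "payload": {"series": [[0, 0.001, 0, 0, 0, 0, 255], [0, 0.001, 0, 0, 0, 0, 255]]}}

```text
clock: 14.9
position: [0.5338, 0.0692, 0.0344]
tool_rot: [-3.141, -0.0, -2.954]
force: [1.3, -5.4, -2.5]
grip_width: 0.0138
```

Request:
{"api": "carry_out", "payload": {"series": [[0, 0.001, 0, 0, 0, 0, 255], [0, 0.001, 0, 0, 0, 0, 255]]}}

```text
clock: 15.15
position: [0.5336, 0.0701, 0.0344]
tool_rot: [-3.141, -0.0, -2.954]
force: [0.4, -6.6, -2.6]
grip_width: 0.0139
```

```bash
cat > blk.py <<'E'
from h import *
import sys
s=telemetry.observe();print(s["position"].round(4),s["clock"],s["force"].round(2))
p,d=imaging.grab_frame("scene");W=cloud("scene",d)
for l in [(0,-.015,.044),(0,-.045,.044),(0,-.075,.044)]:
    u,v=np.round(pix("scene",stand_w(l))+[1.4,1]).astype(int);print(l,W[v-1:v+2,u-1:u+2].reshape(-1,3).mean(0).round(4))
cv2.imwrite("pics/"+sys.argv[1]+".png",cv2.resize(p[170:260,235:335],(800,720),interpolation=cv2.INTER_CUBIC)[:600])
E
python3 blk.py b1
```

```text
[0.5336 0.0701 0.0344] 15.15 [ 0.42 -6.6  -2.56]
(0, -0.015, 0.044) [0.5498 0.0082 0.0456]
(0, -0.045, 0.044) [ 0.5557 -0.0206  0.0454]
(0, -0.075, 0.044) [ 0.5605 -0.051   0.0439]
```

View pics/b1.png

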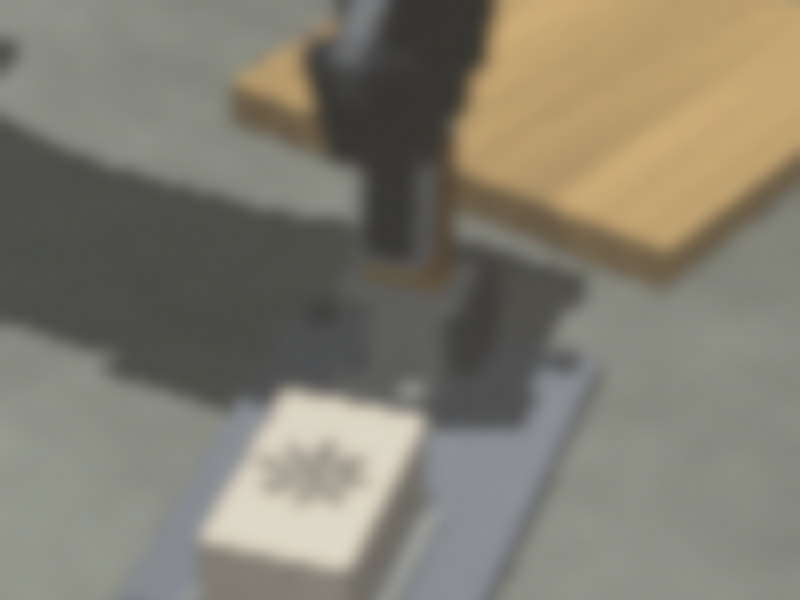

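Block is still down (top 45 mm). I'll continue in fine steps.

Request:
{"api": "carry_out", "payload": {"series": [[0, 0.0007, 0, 0, 0, 0, 255], [0, 0.0007, 0, 0, 0, 0, 255]]}}

```text
clock: 15.45
position: [0.5335, 0.0707, 0.0343]
tool_rot: [-3.141, -0.0, -2.954]
force: [1.0, -6.7, -2.2]
grip_width: 0.0134
```

Request:
{"api": "carry_out", "payload": {"series": [[0, 0.0007, 0, 0, 0, 0, 255], [0, 0.0007, 0, 0, 0, 0, 255]]}}

```text
clock: 15.7
position: [0.5333, 0.0714, 0.0343]
tool_rot: [-3.141, -0.0, -2.954]
force: [2.1, -5.9, -2.6]
grip_width: 0.0134
```

```bash
python3 blk.py b2
```

```text
[0.5333 0.0714 0.0343] 15.7 [ 2.12 -5.89 -2.55]
(0, -0.015, 0.044) [nan nan nan]
(0, -0.045, 0.044) [ 0.5597 -0.0278  0.0511]
(0, -0.075, 0.044) [ 0.5612 -0.0522  0.0449]
```

```bash
python3 blk.py b3
```

```text
[0.5334 0.0714 0.0344] 15.75 [ 1.74 -6.6  -2.04]
(0, -0.015, 0.044) [ 0.5572 -0.0055  0.0561]
(0, -0.045, 0.044) [ 0.5595 -0.0274  0.0508]
(0, -0.075, 0.044) [ 0.5611 -0.052   0.0447]
```

View pics/b3.png

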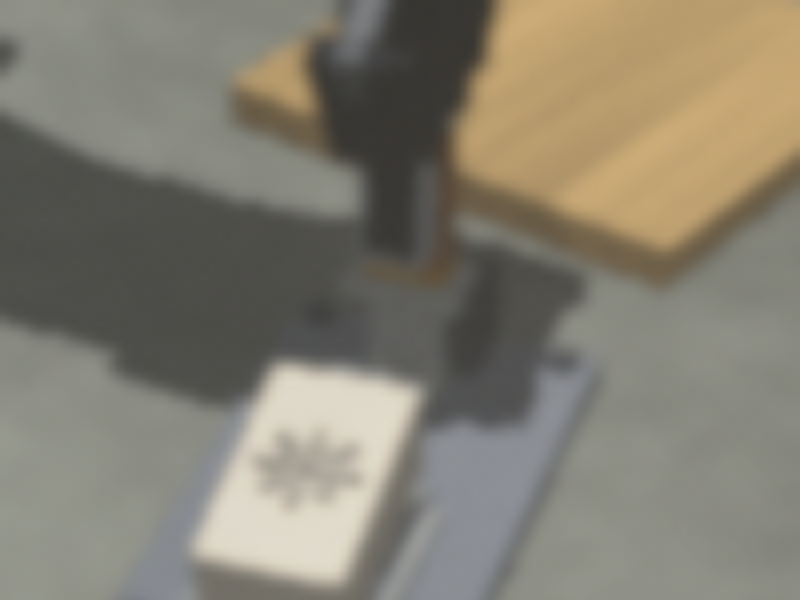

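The block has popped up: its eye end is up and it leans about 13°. Now I'll back off and lift the fork out.

Request:
{"api": "carry_out", "payload": {"series": [[0, 0, 0, 0, 0, 0, 255], [0, -0.002, 0, 0, 0, 0, 255], [0, -0.005, 0, 0, 0, 0, 255], [0, -0.009, 0, 0, 0, 0, 255], [0, -0.013, 0, 0, 0, 0, 255], [0, -0.016, 0, 0, 0, 0, 255], [0, -0.016, 0, 0, 0, 0, 255], [0, -0.016, -0.005, 0, 0, 0, 255], [0, -0.016, -0.012, 0, 0, 0, 255], [0, -0.016, -0.02, 0, 0, 0, 255]]}}

```text
clock: 17.05
position: [0.5364, 0.0563, 0.0551]
tool_rot: [3.142, 0.0, -2.953]
force: [0.9, 0.4, -0.8]
grip_width: 0.0134
```

Request:
{"api": "carry_out", "payload": {"series": [[0, 0, -0.02, 0, 0, 0, 255], [0, 0, -0.05, 0, 0, 0, 255], [0, 0, -0.09, 0, 0, 0, 255], [0, 0, -0.11, 0, 0, 0, 255], [0, 0, -0.11, 0, 0, 0, 255]]}}

```text
clock: 17.68
position: [0.5371, 0.0563, 0.1662]
tool_rot: [-3.142, 0.003, -2.953]
force: [0.1, 0.1, -2.3]
grip_width: 0.0136
```

```bash
python3 blk.py b4; python3 -c "
from h import *
rel([((.5,-.18,.165),172),((.4985,-.2671,.165),153.2),((.4985,-.2671,.105),153.2)])
print(pix('scene',[.4985,-.2671,.1]))"
```

```text
[0.5371 0.0563 0.1662] 17.675 [ 0.11  0.15 -2.31]
(0, -0.015, 0.044) [ 0.5571 -0.0053  0.0559]
(0, -0.045, 0.044) [ 0.5595 -0.0275  0.0509]
(0, -0.075, 0.044) [ 0.5611 -0.052   0.0448]
t 17.73 pos [0.5365 0.0563 0.1649] rot [ 3.1416e+00  1.1000e-03 -2.9533e+00] F [ 0.28  0.3  -1.61] w 0.0137
[0.0801, -0.2253, -0.0002, 0.0002, 0.0011, 0.3279]
[0.0978, -0.3106, -0.0002, 0.0004, 0.0011, 0.656]
[0.0979, -0.3106, 0.0598, 0.0004, 0.0011, 0.656]
[180.78734819 262.14472124]
```

View pics/b4.png

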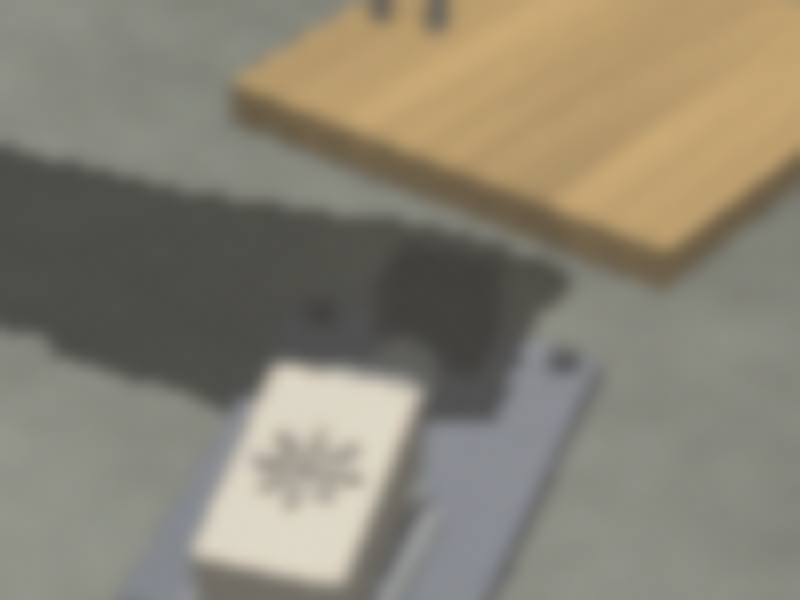

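Request:
{"api": "carry_out", "payload": {"series": [[0.018, -0.05, 0, 0, 0, 0.05, 255], [0.036, -0.1, 0, 0, 0, 0.15, 255], [0.053, -0.15, 0, 0, 0, 0.25, 255], [0.071, -0.2, 0, 0, 0, 0.36, 255], [0.083, -0.25, 0, 0, 0, 0.48, 255], [0.092, -0.285, 0, 0, 0, 0.6, 255], [0.098, -0.3106, 0, 0, 0, 0.656, 255], [0.098, -0.3106, 0.03, 0, 0, 0.656, 255], [0.098, -0.3106, 0.05, 0, 0, 0.656, 255], [0.098, -0.3106, 0.05, 0, 0, 0.656, 255]]}}

```text
clock: 18.98
position: [0.4974, -0.2664, 0.1129]
tool_rot: [-3.141, -0.003, 2.675]
force: [-0.7, 0.8, 0.0]
grip_width: 0.0134
```

Request:
{"api": "carry_out", "payload": {"series": [[0, 0, 0, 0, 0, 0, 255], [0, 0, 0, 0, 0, 0, 255]]}}

```text
clock: 19.23
position: [0.4986, -0.2673, 0.1152]
tool_rot: [3.141, 0.001, 2.674]
force: [-0.8, 0.0, -0.6]
grip_width: 0.0136
```

```bash
python3 - <<'E'
from h import *
rel([((.4985,-.2671,.095),153.2),((.4985,-.2671,.0505),153.2)])
p,d=imaging.grab_frame("scene")
cv2.imwrite("pics/r1.png",cv2.resize(p[205:305,130:240],(770,700),interpolation=cv2.INTER_CUBIC)[:600])
s=telemetry.observe();R=Ro.from_euler("xyz",s["tool_rot"]);hc=s["position"]+[0,0,.0484]
f=lambda w:((pix("scene",w)-[130,205]+.5)*7-.5).round()
for l in [(-.00825,0,.0645),(.00825,0,.0645)]: print(f(hc+R.apply(l)))
print("slot",f(np.array([.4991,-.2673,.07])))
E
```

```text
t 19.23 pos [ 0.4986 -0.2673  0.1152] rot [3.1415e+00 1.2000e-03 2.6742e+00] F [-0.78  0.05 -0.62] w 0.0136
[0.0003, 0.0001, 0.0202, 0.0001, 0.0012, 0.0003]
[0.0003, 0.0001, 0.0647, 0.0001, 0.0012, 0.0003]
[372. 424.]
[346. 390.]
slot [370. 492.]
```

View pics/r1.png

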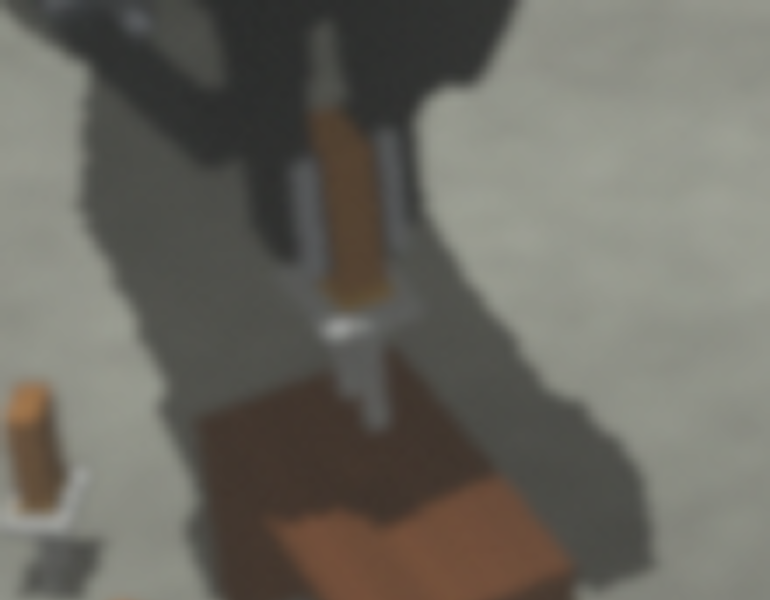

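Request:
{"api": "carry_out", "payload": {"series": [[0, 0, 0.012, 0, 0, 0, 255], [0, 0, 0.02, 0, 0, 0, 255], [0, 0, 0.026, 0, 0, 0, 255], [0, 0, 0.029, 0, 0, 0, 255], [0, 0, 0.032, 0, 0, 0, 255], [0, 0, 0.032, 0, 0, 0, 255]]}}

```text
clock: 20.02
position: [0.4981, -0.2673, 0.0823]
tool_rot: [-3.142, -0.0, 2.674]
force: [0.2, 0.6, -1.0]
grip_width: 0.0134
```

Request:
{"api": "carry_out", "payload": {"series": [[0, 0, 0.01, 0, 0, 0, 255], [0, 0, 0.018, 0, 0, 0, 255], [0, 0, 0.024, 0, 0, 0, 255], [0, 0, 0.028, 0, 0, 0, 255], [0, 0, 0.03, 0, 0, 0, 255], [0, 0, 0.03, 0, 0, 0, 255]]}}

```text
clock: 20.78
position: [0.4982, -0.2673, 0.0524]
tool_rot: [-3.142, -0.0, 2.674]
force: [0.4, -0.0, -0.6]
grip_width: 0.0131
```

Request:
{"api": "carry_out", "payload": {"series": [[0, 0, 0.0008, 0, 0, 0, 255], [0, 0, 0.0015, 0, 0, 0, 255], [0, 0, 0.0015, 0, 0, 0, 255]]}}

```text
clock: 21.15
position: [0.4982, -0.2672, 0.0509]
tool_rot: [-3.142, 0.0, 2.674]
force: [0.2, 0.9, -0.4]
grip_width: 0.0133
```

```bash
python3 - <<'E'
from h import *
rel([])
p,d=imaging.grab_frame("scene")
cv2.imwrite("pics/r2.png",cv2.resize(p[205:305,130:240],(770,700),interpolation=cv2.INTER_CUBIC)[:600])
E
```

```text
t 21.15 pos [ 0.4982 -0.2672  0.0509] rot [-3.1416  0.      2.6738] F [ 0.22  0.9  -0.44] w 0.0133
```

View pics/r2.png

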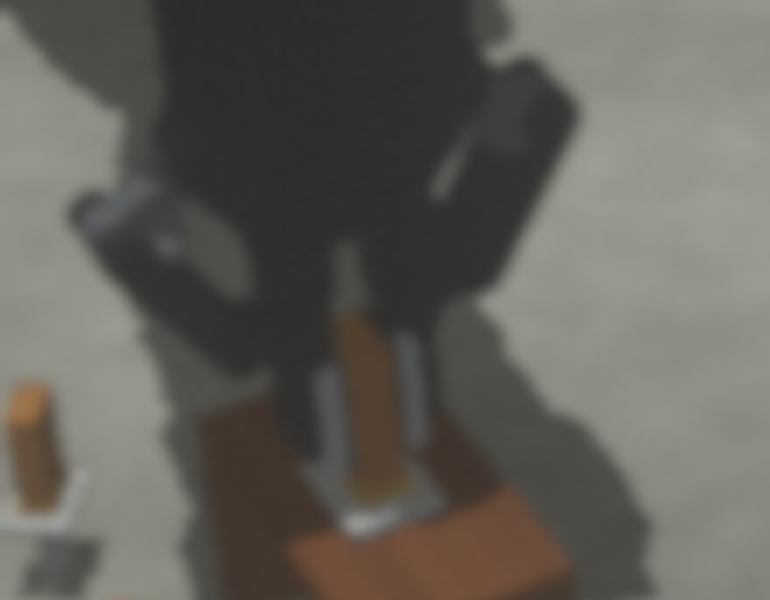

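Flange is at the rack top. I'll release and lift straight up.

Request:
{"api": "carry_out", "payload": {"series": [[0, 0, 0.0005, 0, 0, 0, 255], [0, 0, 0.0005, 0, 0, 0, 150], [0, 0, 0, 0, 0, 0, 0], [0, 0, 0, 0, 0, 0, 0], [0, 0, 0, 0, 0, 0, 0], [0, 0, -0.005, 0, 0, 0, 0], [0, 0, -0.04, 0, 0, 0, 0], [0, 0, -0.09, 0, 0, 0, 0], [0, 0, -0.14, 0, 0, 0, 0], [0, 0, -0.15, 0, 0, 0, 0]]}}

```text
clock: 22.45
position: [0.4993, -0.2679, 0.2044]
tool_rot: [3.141, 0.005, 2.674]
force: [-0.7, -0.6, -0.4]
grip_width: 0.0854
```

```bash
python3 - <<'E'
from h import *
p,d=imaging.grab_frame("scene")
cv2.imwrite("pics/r3.png",cv2.resize(p[205:325,110:250],(700,600),interpolation=cv2.INTER_CUBIC)[:600])
W=cloud("scene",d)
for l in [(0,-.015,.044),(0,-.045,.044),(0,-.075,.044)]:
    u,v=np.round(pix("scene",stand_w(l))+[1.4,1]).astype(int);print(l,W[v,u].round(4))
rel([((.53,-.10,.2),130),((.55,-.025,.2),100.8)])
E
```

```text
(0, -0.015, 0.044) [ 0.5577 -0.0064  0.0567]
(0, -0.045, 0.044) [ 0.5607 -0.0297  0.0526]
(0, -0.075, 0.044) [ 0.5623 -0.0541  0.0465]
t 22.5 pos [ 0.4991 -0.2677  0.2038] rot [3.1411 0.004  2.6736] F [-0.16 -0.6   1.63] w 0.0858
[0.0481, 0.1636, 0.0037, 0.0013, 0.0038, 0.4047]
[0.0641, 0.2396, 0.0037, 0.0023, 0.0034, 0.9144]
```

View pics/r3.png

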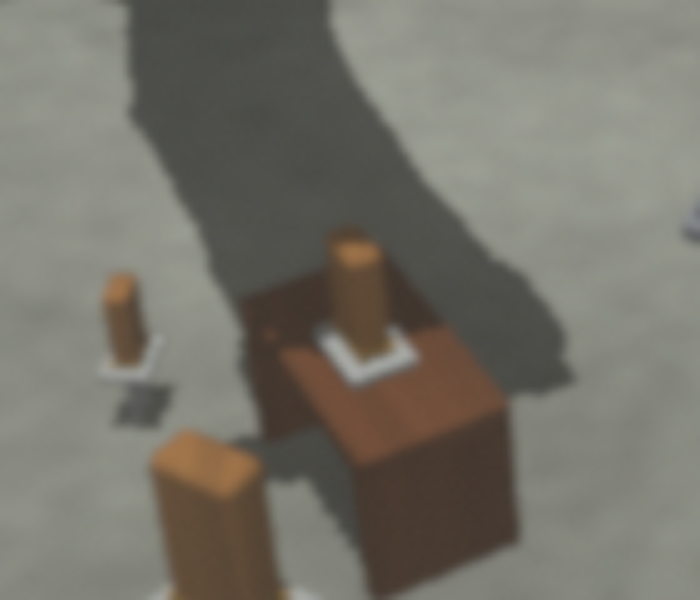

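Tool hangs upright in the slot (handle 360,300 in the crop). Next I'll measure the freed block from above.

```bash
python3 - <<'E'
from h import *
p,d=imaging.grab_frame("top");np.save("top5.npy",d)
cv2.imwrite("pics/t5.png",p)
off=(210,195);im=cv2.resize(p[195:260,210:310],(800,520),interpolation=cv2.INTER_CUBIC)
a=np.radians(13)
def tf(l): # block local -> stand->world
    y=-.083+np.cos(a)*(l[1]+.038)-np.sin(a)*(l[2]+.017); z=.010+np.sin(a)*(l[1]+.038)+np.cos(a)*(l[2]+.017)
    return stand_w((l[0],y,z))
draw(im,"top",rc(-.022,.022,-.038,.038,.017),off,8,tf,(0,0,255))
cv2.imwrite("pics/c12.png",im)
W=cloud("top",d);print(tf((0,0,0)))
for l in[(0,.03,.017),(0,0,.017),(0,-.03,.017),(-.015,.03,.017),(.015,.03,.017)]:
    w=tf(l);u,v=np.round(pix("top",w)).astype(int);print(w.round(4),W[v,u].round(4))
E
```

```text
[ 0.55103123 -0.02311604  0.03511243]
[0.5463 0.0018 0.0584] [0.5467 0.002  0.0608]
[ 0.5517 -0.0269  0.0517] [ 0.5507 -0.0269  0.0531]
[ 0.5572 -0.0556  0.0449] [ 0.5571 -0.0562  0.0457]
[ 0.5315 -0.001   0.0584] [ 0.5323 -0.0008  0.0603]
[0.561  0.0047 0.0584] [0.5615 0.0049 0.0592]
```

View pics/c12.png

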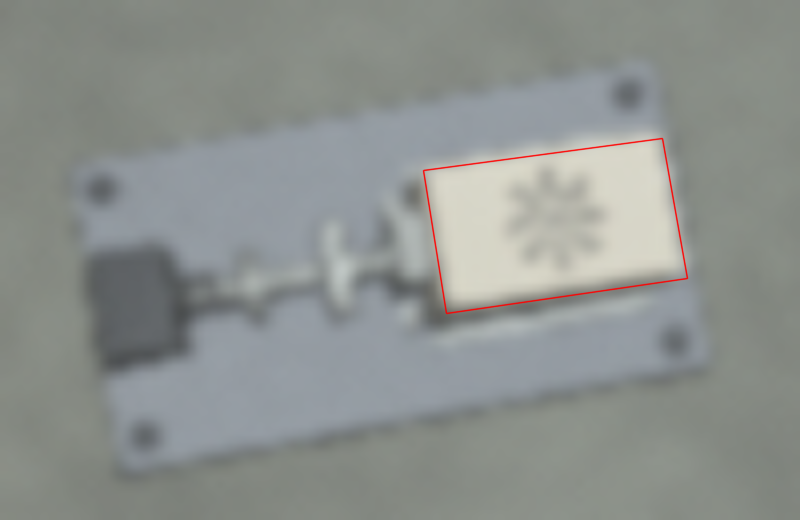

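```bash
cat >> h.py <<'E'
def rel2(targets):
    s=telemetry.observe();p=s["position"];R=Ro.from_euler("xyz",s["tool_rot"])
    print("t",round(s["clock"],2),"pos",np.round(p,4),"rot",np.round(s["tool_rot"],4),"F",np.round(s["force"],2),"w",round(s["grip_width"],4))
    for pos,T in targets:
        print(np.round(np.r_[R.inv().apply(np.array(pos)-p),(R.inv()*T).as_rotvec()],4).tolist(),"|",np.round(pos,4))
def blockR(yaw,tilt): return Ro.from_euler("xyz",[np.radians(tilt),0,np.radians(yaw)])
def tool_from_block(Rb):
    M=Rb.as_matrix();return Ro.from_matrix(np.c_[M[:,1],M[:,0],-M[:,2]])
E
python3 - <<'E'
from h import *
Rb=blockR(10.8,13.5);T=tool_from_block(Rb);c=np.array([.5515,-.0231,.0355])
up_=Ro.from_euler("xyz",[np.pi,0,np.radians(100.8)])
rel2([((.54,-.12,.2),Ro.from_euler("xyz",[np.pi,0,np.radians(125)])),((.55,-.03,.19),up_)]+[(c+Rb.apply([0,0,z]),T) for z in(.06,-.042)])
E
```

```text
t 22.55 pos [ 0.4986 -0.2674  0.202 ] rot [3.1413e+00 2.0000e-03 2.6738e+00] F [-0.14  0.59  0.94] w 0.0856
[0.0295, 0.1502, 0.002, 0.0008, 0.0018, 0.4922] | [ 0.54 -0.12  0.2 ]
[0.0612, 0.235, 0.0119, 0.0012, 0.0017, 0.9146] | [ 0.55 -0.03  0.19]
[0.0546, 0.2307, 0.1081, -0.1065, 0.2206, 0.9104] | [ 0.5541 -0.0369  0.0938]
[0.0693, 0.2496, 0.2073, -0.1065, 0.2206, 0.9104] | [ 0.5497 -0.0135 -0.0053]
```

Request:
{"api": "carry_out", "payload": {"series": [[0.01, 0.04, 0, 0, 0, 0.15, 0], [0.02, 0.08, 0, 0, 0, 0.31, 0], [0.029, 0.13, 0.01, 0, 0, 0.47, 0], [0.045, 0.17, 0.015, 0, 0, 0.63, 0], [0.053, 0.21, 0.02, 0, 0, 0.79, 0], [0.055, 0.23, 0.03, 0, 0, 0.9, 0], [0.055, 0.231, 0.05, -0.05, 0.11, 0.91, 0], [0.055, 0.231, 0.08, -0.1065, 0.2206, 0.9104, 0], [0.0546, 0.2307, 0.108, -0.1065, 0.2206, 0.9104, 0], [0.0546, 0.2307, 0.108, -0.1065, 0.2206, 0.9104, 0]]}}

```text
clock: 23.8
position: [0.5515, -0.037, 0.0902]
tool_rot: [-3.134, -0.238, 1.756]
force: [-0.0, -0.1, 0.4]
grip_width: 0.0854
```

Request:
{"api": "carry_out", "payload": {"series": [[0, 0, 0, 0, 0, 0, 0], [0, 0, 0, 0, 0, 0, 0]]}}

```text
clock: 24.05
position: [0.5539, -0.0362, 0.0939]
tool_rot: [-3.141, -0.236, 1.76]
force: [-0.2, 0.2, -0.2]
grip_width: 0.0852
```

```bash
python3 - <<'E'
from h import *
Rb=blockR(10.8,13.5);T=tool_from_block(Rb);c=np.array([.5515,-.0231,.0355])
rel2([(c+Rb.apply([0,0,z]),T) for z in(.06,0,-.02,-.042)])
p,d=imaging.grab_frame("scene")
cv2.imwrite("pics/g1.png",cv2.resize(p[140:260,215:355],(700,600),interpolation=cv2.INTER_CUBIC)[:600])
E
```

```text
t 24.05 pos [ 0.5539 -0.0362  0.0939] rot [-3.1411 -0.236   1.7601] F [-0.21  0.23 -0.17] w 0.0852
[-0.0006, 0.0001, -0.0001, -0.0007, -0.0004, 0.0007] | [ 0.5541 -0.0369  0.0938]
[-0.0006, 0.0001, 0.0599, -0.0007, -0.0004, 0.0007] | [ 0.5515 -0.0231  0.0355]
[-0.0007, 0.0001, 0.0799, -0.0007, -0.0004, 0.0007] | [ 0.5506 -0.0185  0.0161]
[-0.0007, 0.0001, 0.1019, -0.0007, -0.0004, 0.0007] | [ 0.5497 -0.0135 -0.0053]
```

View pics/g1.png

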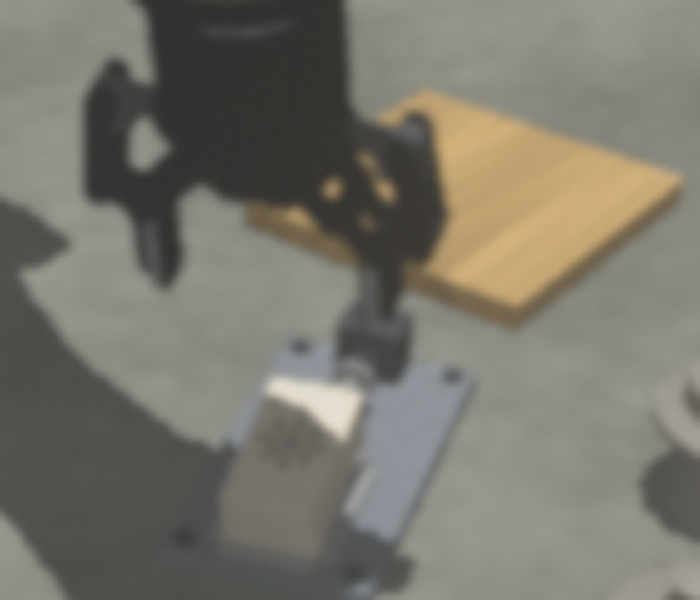

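Fingers straddle the block. Going down to short of the grasp, then I'll check.

Request:
{"api": "carry_out", "payload": {"series": [[0, 0, 0.02, 0, 0, 0, 0], [0, 0, 0.04, 0, 0, 0, 0], [0, 0, 0.06, 0, 0, 0, 0], [0, 0, 0.075, 0, 0, 0, 0], [0, 0, 0.08, 0, 0, 0, 0], [0, 0, 0.08, 0, 0, 0, 0]]}}

```text
clock: 24.85
position: [0.5499, -0.0184, 0.0153]
tool_rot: [-3.14, -0.236, 1.759]
force: [0.2, 0.3, 0.9]
grip_width: 0.0849
```

```bash
python3 - <<'E'
from h import *
Rb=blockR(10.8,13.5);T=tool_from_block(Rb);c=np.array([.5515,-.0231,.0355])
rel2([(c+Rb.apply([0,0,z]),T) for z in(-.02,-.042)])
p,d=imaging.grab_frame("scene")
cv2.imwrite("pics/g2.png",cv2.resize(p[150:270,215:355],(700,600),interpolation=cv2.INTER_CUBIC)[:600])
E
```

```text
t 24.85 pos [ 0.5499 -0.0184  0.0153] rot [-3.1399 -0.2365  1.7588] F [0.23 0.27 0.87] w 0.0849
[-0.0001, 0.0006, -0.0008, -0.0016, -0.0008, -0.0005] | [ 0.5506 -0.0185  0.0161]
[-0.0001, 0.0007, 0.0212, -0.0016, -0.0008, -0.0005] | [ 0.5497 -0.0135 -0.0053]
```

View pics/g2.png

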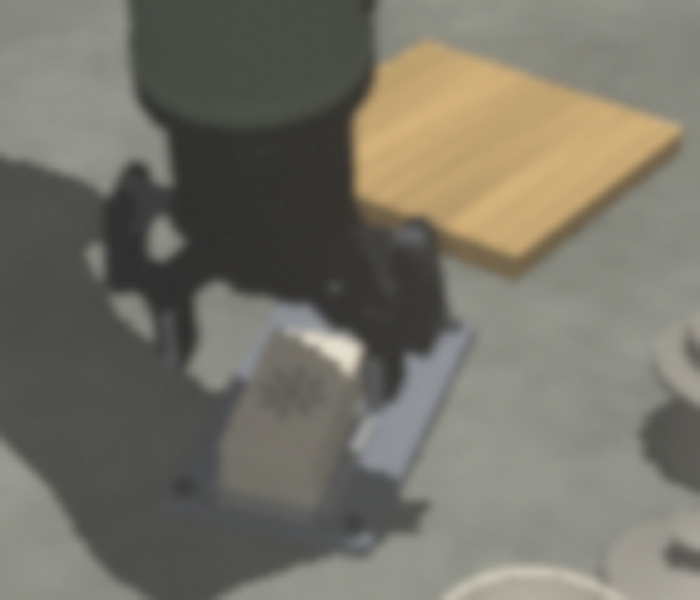

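Request:
{"api": "carry_out", "payload": {"series": [[0, 0, 0.01, 0, 0, 0, 0], [0, 0, 0.018, 0, 0, 0, 0], [0, 0, 0.02, 0, 0, 0, 0], [0, 0, 0.02, 0, 0, 0, 0]]}}

```text
clock: 25.4
position: [0.5488, -0.0138, -0.0045]
tool_rot: [-3.139, -0.237, 1.759]
force: [0.2, -1.1, -0.3]
grip_width: 0.0854
```

Request:
{"api": "carry_out", "payload": {"series": [[0, 0, 0, 0, 0, 0, 90], [0, 0, 0, 0, 0, 0, 120], [0, 0, 0, 0, 0, 0, 160], [0, 0, 0, 0, 0, 0, 200], [0, 0, 0, 0, 0, 0, 255], [0, 0, 0, 0, 0, 0, 255], [0, 0, 0, 0, 0, 0, 255]], "force": 45}}

```text
clock: 26.28
position: [0.5507, -0.0135, -0.0035]
tool_rot: [3.14, -0.236, 1.759]
force: [5.8, 2.2, 5.8]
grip_width: 0.0436
```

```bash
python3 - <<'E'
from h import *
rel2([])
p,d=imaging.grab_frame("scene")
cv2.imwrite("pics/g3.png",cv2.resize(p[150:270,215:355],(700,600),interpolation=cv2.INTER_CUBIC)[:600])
E
```

```text
t 26.27 pos [ 0.5507 -0.0135 -0.0035] rot [ 3.1402 -0.236   1.7595] F [5.77 2.21 5.75] w 0.0436
```

View pics/g3.png

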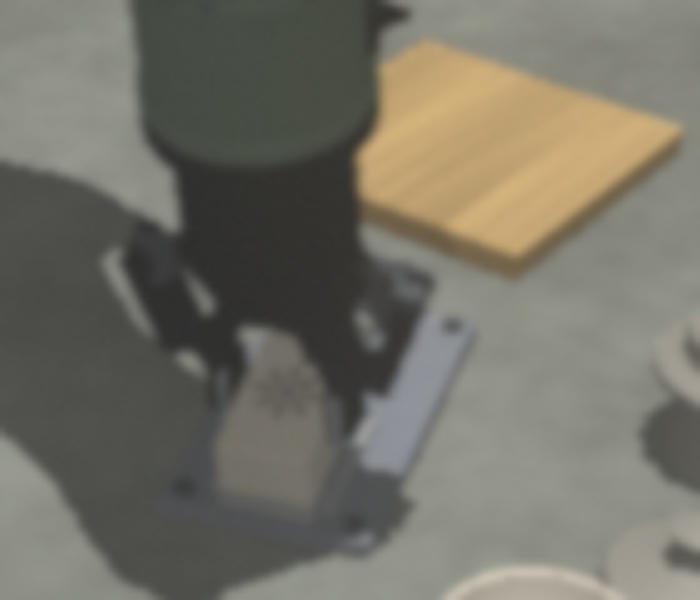

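Request:
{"api": "carry_out", "payload": {"series": [[0.0006, 0, -0.0024, 0, 0, 0, 255], [0.0012, 0, -0.005, 0, 0, 0, 255], [0.0024, 0, -0.01, 0, 0, 0, 255], [0.0047, 0, -0.02, 0, 0, 0, 255], [0.0047, 0, -0.02, 0, 0, 0, 255]]}}

```text
clock: 26.95
position: [0.5494, -0.014, 0.0171]
tool_rot: [-3.141, -0.236, 1.759]
force: [0.5, -0.1, -1.7]
grip_width: 0.043
```

```bash
python3 - <<'E'
from h import *
rel2([])
p,d=imaging.grab_frame("scene")
cv2.imwrite("pics/g4.png",cv2.resize(p[150:270,215:355],(700,600),interpolation=cv2.INTER_CUBIC)[:600])
E
```

```text
t 26.95 pos [ 0.5494 -0.014   0.0171] rot [-3.1409 -0.2362  1.759 ] F [ 0.49 -0.07 -1.7 ] w 0.043
```

View pics/g4.png

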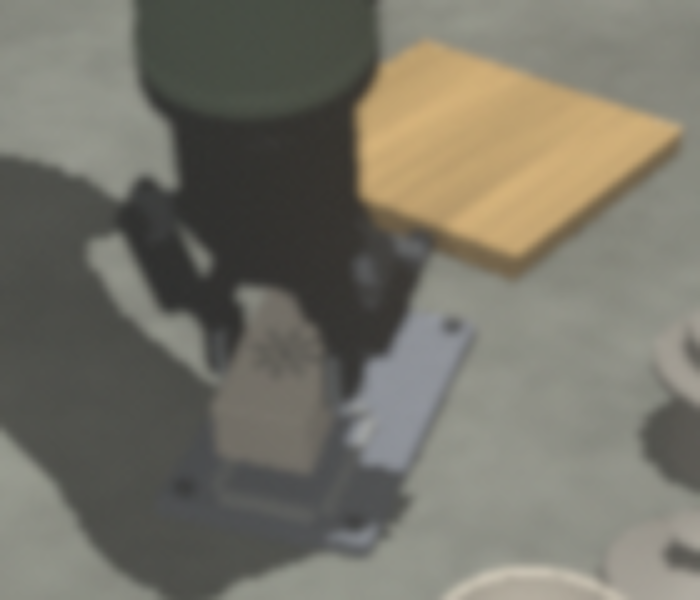

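```bash
python3 - <<'E'
from h import *
Rg=Ro.from_euler("xyz",[3.1402,-.236,1.7595]);c=np.array([.5515,-.0231,.0355])
r=Rg.inv().apply(c-np.array([.5507,-.0135,-.0035]));r[1]=0;print("rel",r)
T=Ro.from_euler("xyz",[np.pi,0,np.radians(100.8)])
b=np.array([.4890,.2830,0])
s=telemetry.observe();p=s["position"]
rel2([(p+[0,0,.11],Ro.from_euler("xyz",s["tool_rot"]))]+[(b+[0,0,z]-T.apply(r),T) for z in(.15,.06,.035)])
E
```

```text
rel [-0.00019531  0.         -0.0401602 ]
t 27.0 pos [ 0.5492 -0.0139  0.0167] rot [-3.1405 -0.2363  1.759 ] F [ 0.1  -0.31 -2.81] w 0.0431
[0.0258, -0.0001, -0.1069, 0.0, 0.0, 0.0] | [ 0.5492 -0.0139  0.1267]
[0.3165, -0.0036, -0.0196, -0.001, -0.2363, -0.0002] | [0.489  0.2832 0.1098]
[0.2954, -0.0035, 0.0679, -0.001, -0.2363, -0.0002] | [0.489  0.2832 0.0198]
[0.2895, -0.0035, 0.0922, -0.001, -0.2363, -0.0002] | [ 0.489   0.2832 -0.0052]
```

Request:
{"api": "carry_out", "payload": {"series": [[0.007, 0, -0.03, 0, 0, 0, 255], [0.016, 0, -0.065, 0, 0, 0, 255], [0.026, 0, -0.1, 0, -0.02, 0, 255], [0.07, 0, -0.09, 0, -0.08, 0, 255], [0.12, -0.001, -0.08, 0, -0.14, 0, 255], [0.17, -0.002, -0.065, 0, -0.2, 0, 255], [0.22, -0.003, -0.05, 0, -0.236, 0, 255], [0.27, -0.0035, -0.035, 0, -0.236, 0, 255], [0.3165, -0.0035, -0.02, 0, -0.236, 0, 255], [0.3165, -0.0035, -0.02, 0, -0.236, 0, 255]]}}

```text
clock: 28.25
position: [0.4871, 0.2872, 0.109]
tool_rot: [-3.139, -0.001, 1.765]
force: [0.2, -0.8, -3.7]
grip_width: 0.0432
```

Request:
{"api": "carry_out", "payload": {"series": [[0, 0, 0, 0, 0, 0, 255], [0, 0, 0, 0, 0, 0, 255]]}}

```text
clock: 28.5
position: [0.4893, 0.282, 0.1099]
tool_rot: [-3.14, -0.0, 1.758]
force: [0.5, 0.3, -1.9]
grip_width: 0.0431
```

```bash
python3 - <<'E'
from h import *
T=Ro.from_euler("xyz",[np.pi,0,np.radians(100.8)])
rel2([((.489,.2832,z),T) for z in(.02,.005,-.005)])
p,d=imaging.grab_frame("scene")
cv2.imwrite("pics/p1.png",cv2.resize(p[90:210,235:375],(700,600),interpolation=cv2.INTER_CUBIC)[:600])
E
```

```text
t 28.5 pos [0.4893 0.282  0.1099] rot [-3.1398e+00 -2.0000e-04  1.7575e+00] F [ 0.53  0.26 -1.89] w 0.0431
[0.0013, 0.0001, 0.0899, -0.0018, -0.0002, -0.0018] | [0.489  0.2832 0.02  ]
[0.0013, 0.0001, 0.1049, -0.0018, -0.0002, -0.0018] | [0.489  0.2832 0.005 ]
[0.0013, 0.0001, 0.1149, -0.0018, -0.0002, -0.0018] | [ 0.489   0.2832 -0.005 ]
```

View pics/p1.png

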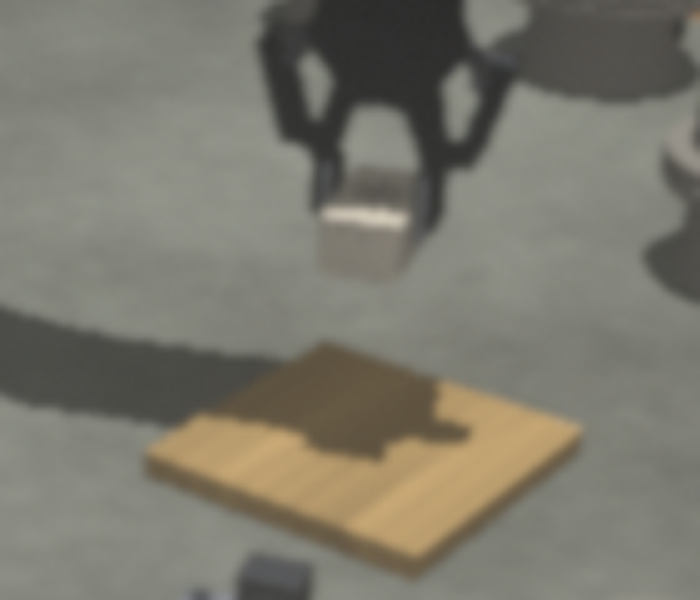

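Request:
{"api": "carry_out", "payload": {"series": [[0.0013, 0, 0.03, 0, 0, 0, 255], [0.0013, 0, 0.06, 0, 0, 0, 255], [0.0013, 0, 0.085, 0, 0, 0, 255], [0.0013, 0, 0.1, 0, 0, 0, 255], [0.0013, 0, 0.106, 0, 0, 0, 255], [0.0013, 0, 0.109, 0, 0, 0, 255], [0.0013, 0, 0.109, 0, 0, 0, 255]]}}

```text
clock: 29.42
position: [0.4888, 0.2846, 0.0013]
tool_rot: [-3.14, -0.001, 1.759]
force: [0.1, 0.6, -2.0]
grip_width: 0.0432
```

```bash
python3 - <<'E'
from h import *
rel2([])
p,d=imaging.grab_frame("scene")
cv2.imwrite("pics/p2.png",cv2.resize(p[110:230,235:375],(700,600),interpolation=cv2.INTER_CUBIC)[:600])
E
```

```text
t 29.43 pos [0.4888 0.2846 0.0013] rot [-3.1404e+00 -8.0000e-04  1.7591e+00] F [ 0.08  0.59 -1.98] w 0.0432
```

View pics/p2.png

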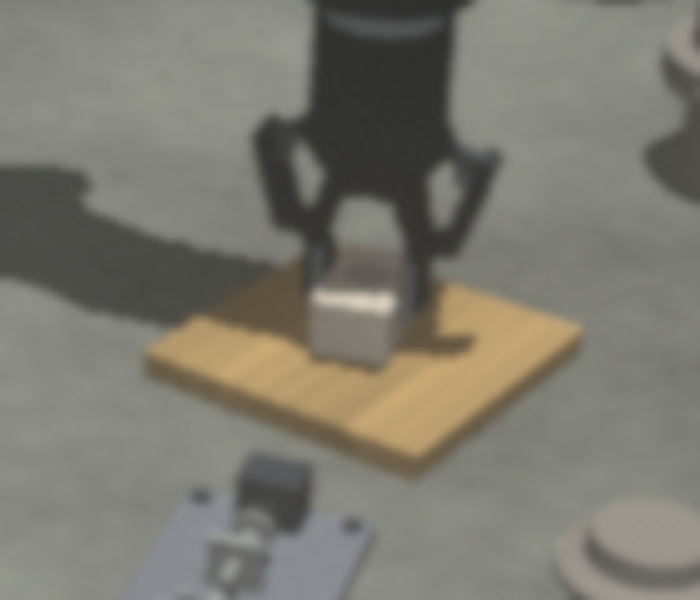

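Slow 1 mm steps until the weight comes off.

Request:
{"api": "carry_out", "payload": {"series": [[0, 0, 0.001, 0, 0, 0, 255], [0, 0, 0.002, 0, 0, 0, 255], [0, 0, 0.003, 0, 0, 0, 255], [0, 0, 0.003, 0, 0, 0, 255]]}}

```text
clock: 29.98
position: [0.4885, 0.2844, -0.0022]
tool_rot: [-3.14, -0.0, 1.759]
force: [-0.3, 0.0, -2.5]
grip_width: 0.0433
```

Request:
{"api": "carry_out", "payload": {"series": [[0, 0, 0.001, 0, 0, 0, 255], [0, 0, 0.0015, 0, 0, 0, 255], [0, 0, 0.0015, 0, 0, 0, 255]]}}

```text
clock: 30.35
position: [0.4885, 0.2845, -0.0037]
tool_rot: [-3.14, -0.0, 1.759]
force: [0.9, 0.0, -2.5]
grip_width: 0.0431
```

Request:
{"api": "carry_out", "payload": {"series": [[0, 0, 0.001, 0, 0, 0, 255], [0, 0, 0.001, 0, 0, 0, 255]]}}

```text
clock: 30.6
position: [0.4886, 0.2845, -0.0044]
tool_rot: [-3.14, -0.001, 1.759]
force: [-1.4, -1.6, 5.8]
grip_width: 0.0432
```

Request:
{"api": "carry_out", "payload": {"series": [[0, 0, -0.0003, 0, 0, 0, 100], [0, 0, -0.0003, 0, 0, 0, 60], [0, 0, -0.0003, 0, 0, 0, 0], [0, 0, -0.0003, 0, 0, 0, 0], [0, 0, -0.0003, 0, 0, 0, 0], [0, 0, -0.01, 0, 0, 0, 0], [0, 0, -0.05, 0, 0, 0, 0], [0, 0, -0.1, 0, 0, 0, 0], [0, 0, -0.15, 0, 0, 0, 0], [0, 0, -0.19, 0, 0, 0, 0]]}}

```text
clock: 31.85
position: [0.489, 0.2844, 0.1881]
tool_rot: [-3.141, -0.001, 1.759]
force: [-0.6, 0.8, -0.1]
grip_width: 0.0855
```

```bash
python3 - <<'E'
from h import *
rel2([])
p,d=imaging.grab_frame("scene");cv2.imwrite("pics/f1.png",p)
W=cloud("scene",d)
r=W[150:205,255:360].reshape(-1,3);r=r[(r[:,2]>.046)&(r[:,2]<.062)];print(len(r),np.nanmean(r,0),np.nanstd(r,0))
p,d=imaging.grab_frame("top");cv2.imwrite("pics/f1t.png",p)
W=cloud("top",d)
r=W[200:295,105:205].reshape(-1,3);r=r[(r[:,2]>.046)&(r[:,2]<.062)];print(len(r),np.nanmean(r,0),np.nanstd(r,0))
E
```

```text
t 31.85 pos [0.489  0.2844 0.1881] rot [-3.1412e+00 -1.3000e-03  1.7589e+00] F [-0.58  0.85 -0.06] w 0.0855
231 [0.49011781 0.28001529 0.0516985 ] [0.01338036 0.02338771 0.00182066]
574 [0.48615121 0.28417538 0.05173037] [0.01317919 0.02185943 0.00203988]
```

View pics/f1.png

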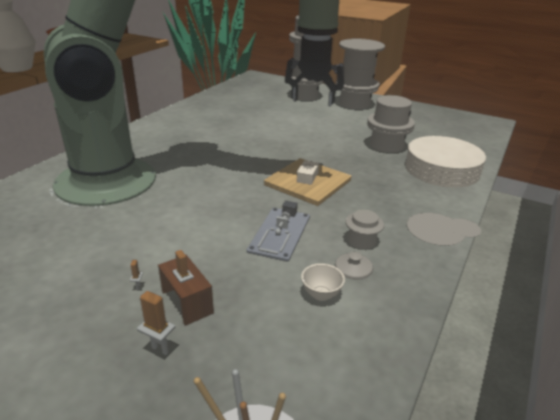

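View pics/f1t.png

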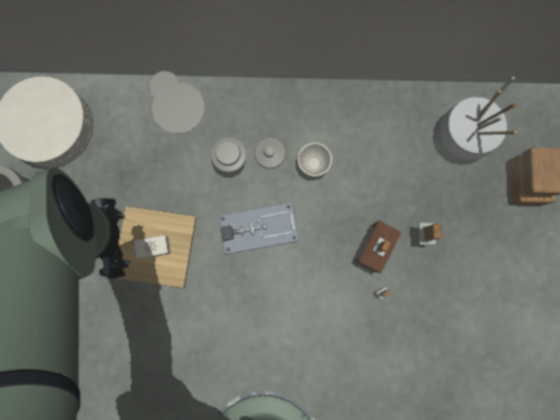

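```bash
python3 - <<'E'
from h import *
p,d=imaging.grab_frame("top");W=cloud("top",d)
r=W[235:258,375:395].reshape(-1,3);r=r[r[:,2]>.112];print("handle top",len(r),np.nanmean(r,0).round(4))
o=cloud("top",np.load("top0.npy"))[235:258,375:395].reshape(-1,3);o=o[o[:,2]>.112];print("was",len(o),np.nanmean(o,0).round(4))
r=W[200:295,105:205].reshape(-1,3);r=r[(r[:,2]>.049)&(r[:,2]<.056)&(abs(r[:,0]-.486)<.018)]
A=np.c_[r[:,:2],np.ones(len(r))];print("slopes",np.linalg.lstsq(A,r[:,2],rcond=None)[0].round(3))
cv2.imwrite("pics/f2.png",np.hstack([cv2.resize(p[215:275,350:410],(400,400),interpolation=cv2.INTER_CUBIC),cv2.resize(p[205:290,110:195],(400,400),interpolation=cv2.INTER_CUBIC)]))
E
```

```text
handle top 72 [ 0.4975 -0.2676  0.1204]
was 72 [ 0.4986 -0.2657  0.121 ]
slopes [0.011 0.002 0.046]
```

View pics/f2.png

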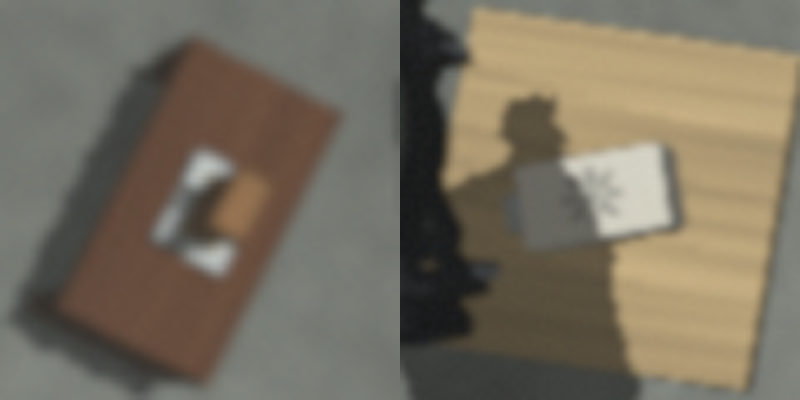

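```bash
python3 -c "
from workcell import ticket
print(ticket.job_done())"
```

```text
the job is handed in; nothing more can be done
None
```

The job is handed in at about 32 s of the 69 s allowed; the system gave no verdict.

**What I did:**
1. I took the middle-sized forked tool from the rack.
2. I straddled the bar with it and pressed the collar in steps of about 1 mm until the block popped up. The wrist showed about 7 N at most, against the 14 N limit.
3. I hung the tool back in the slot.
4. I gripped the tilted block square to its axes, levelled it in the air and set it down on the board. I stopped at about 6 N of contact.

**Last checks:**
- **Block:** it lies relief side up, with its top at about 52 mm as expected and slopes of 0.011 rad or less. Its centre is within about 5 mm of the board's centre.
- **Tool:** the handle top is within about 2 mm of where it started, upright, with the flange on the rack.
- **Other pottery:** it looks unmoved in the pictures; I did not measure it.
- **Gripper:** it is open and about 19 cm above the board, touching nothing.

**Disagreements:**
- **Fingertip height:** both cameras showed the fingertips about 33 mm higher than the reported TCP. I treated this as a fixed offset, and every contact came where that predicted.
- **Scene camera:** it read about 4 mm off in x compared with the top camera, so I aligned the fork to the bar within the scene image itself.

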